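# Latch the aluminium case on the niche shelf

## Task

The lid of the aluminium case on the glass shelf stands off on its seal and the draw latch on top is open. Hook the latch's claw over the keeper on the lid, then swing the lever over centre and press it fully home so that the lid is drawn in. Never press on the lever with more than 30 N, and leave the jar, the cup and the tray standing where they are.

Things in the scene. Friction and masses are not known exactly. Their poses are not given: they have to be found in the camera images.
- case: Aluminium carry case, fixed, standing on its hinge edge in a steel cradle: 120 (x) by 220 (y) by 140 mm high. Origin on its underside straight below the lever pivot; x points from the lid half to the body half, z up. The draw latch sits on the top, mid-width: lever pivot (axis along y) at x 0, y 0, z 150 mm. Top face of body half: x -17 to 62 mm.
- lid (a joint): Lid half, 40 mm thick on the case's -x side, hinged at its bottom edge. rad: 0 metal to metal; about 0.067 (9 mm at the top) when it stands off on its spring-like seal, which pushes back about 8 N per mm at the top; with the latch properly shut it reads about 0.015.
- keeper (a point): Keeper on the lid's top: a rolled steel edge along y, 6 mm in diameter, 16 mm long, on a web; this point is the middle of its axis, 7 mm above the lid's top face. Its axes are the lid's (x towards the case body, z up). The claw's lip must go down on its far (-x) side and pull it to +x. It is 37 mm to the -x side of the lever pivot with the lid shut, 46 mm with the lid standing off.
- latch_lever (a joint): Steel lever on the case top, 60 mm from pivot to end. rad: 0 flat on the case, pointing to case +x (stop); grows as it swings up and over towards the lid; 1.62 is the open stop. Stays where it is left (0.05 N m friction). Dead centre about 0.1. The claw clears the keeper (by up to 3 mm) only with the lever held near the open stop; drawn taut on the keeper, it stands near 1.4.
- latch_claw (a joint): Steel claw, a channel 26 mm wide, pivoted (axis along y) on the lever 14 mm out from the lever pivot. rad, relative to the lever; it points to case -x, raised above level by (this minus latch_lever), about -0.35 when resting on the keeper. Light pivot friction holds it where it is left and lifts it with the lever if slack: draw it taut on the keeper before swinging the lever.
- claw_hook (a point): Middle of the inner face of the claw's down-turned lip, 55 mm from the claw pivot. The lip is 20 mm wide, 3 mm thick, and reaches 5 mm below this point. The claw's top plate is 3.5 to 6.5 mm above it. Its x axis points along the claw to its pivot, y across it.
- claw_grip (a point): A point in the middle of the claw between its two side flanges, 44 mm from the claw pivot: a good place to pinch it across its 26 mm width (case y). The flanges reach from 5 mm below to 5.5 mm above this point.
- lever_plate: The lever's hand plate, 32 mm wide, 3 mm thick, ending in a roll 8 mm in diameter, between two side cheeks 34 mm apart over all. Origin: middle of the roll, 55 mm from the lever pivot along the lever and 5.5 mm to its outer side. The outer face looks to case -x with the lever up, and upwards with the lever flat. Swinging it shut takes up to about 10 N.
- jar: Brown closed jar with white cap, 68 mm in diameter, 105 mm tall, loose, beside the case; origin under its middle.
- cup: Yellow melamine cup, 76 mm in diameter, 85 mm tall, loose, beside the case; origin under its middle.
- tray: Bamboo tray 170 by 120 by 28 mm, loose, at the right of the shelf; origin under its middle.
Things that resemble listed ones, but are neither listed nor needed, are in the scene too. What is shaped like the jar but red is not meant.

How it is judged:
By the outcome, as a careful person would: the job done as asked, in the order asked, and still so for the second after the job is handed in, with the robot touching nothing.
It also fails if it takes over 64 s, if anything falls off the work surface, if the arm or the gripper's body presses on something with over 40 N, if the wrist force passes 120 N, or if a joint passes its speed limit or range.

## Robot

A 6-joint arm with a two-finger parallel gripper is mounted at the origin on the work surface. World frame = base frame: x ahead of the robot, y to its left, z up, the work surface at z = 0. Lengths are in mm, angles in rad, forces in N, time in s.
With the tool pointing down it reaches from about 275 to 1000 mm from the base axis. Payload 8.4 kg.
Tool frame: the origin (TCP) lies between the finger pads; the fingertips stand 17 mm ahead of it and the grasp point (between the pads) lies 2 mm behind it (r.tcp_to_tips is the distance from the TCP to the fingertips, in mm); z points along the fingers, y is the line along which they close (so a half turn about z gives the same grasp; the last joint's range is limited). The gripper opens to 85 mm and grips with 20 to 120 N. Pads are 22 mm wide; open, the fingers measure 114 mm over their backs; the gripper's body (76 mm by 85 mm) begins 54 mm behind the grasp point. The pads swing forward as they close: fully open they stand 13 mm farther back than shut.
Start: joints at [1.106, 0.353, 1.633, -0, 1.155, -0.002], TCP at [279.034, 559.257, 248.281] pointing down, gripper open.
Joint ranges: [-2.63, 2.63], [-0.92, 2.1], [0.06, 2.66], [-1.3, 4.44], [0, 2.69], [-3.02, 3.02]. Speed limits (rad/s): [2.22, 2.22, 2.79, 3.14, 3.14, 3.14].

## Interface

Orientations are given as [roll, pitch, yaw] about the fixed x, y, z axes, in that order (R = Rz(yaw) Ry(pitch) Rx(roll)).
In Python, from rig import r gives the robot as it stands. The module is installed in compiled form; this text tells all that it offers.
- The arm moves only by the tool apply_moves, never from a script. Its argument "series" is text: rows parted by semicolons, each of 7 numbers parted by spaces: the shift along the tool's x, y, z in cm, then the turn, a rotation vector about the tool's x, y, z in rad, then the gripper's target within -1 to 1 (shut at 1, half-way at 0, fully open at -1). In form: tx ty tz rx ry rz fingers; .... A call has exactly 10 rows; each row shifts and turns the commanded pose from where the row before left it, along the tool's axes as they then stand; what a row does not reach is not made up. A row lasts 1/12 s, in which the tool goes at most 41.7 mm and 7.16 degrees, less where a joint would pass 70% of its speed; a pose out of reach is approached as far as the arm can. A call with a gripper value outside its range is refused whole. The fingers move at their own pace and stop on an object; "squeeze" is the grip in N (left out, the last holds). Time passes only in rows, so rows that do not move let the fingers close, or fill a call up. It gives the time, the measured TCP pose, the force and the opening at its end, in the units of the state.
- r.sense(): the state, without advancing time (a new reading comes with each control period).
- r.grab_frame(name): name is "side" or "top" or "wrist"; returns the picture (384x512x3 uint8, blue, green, red); there is no depth.
- r.camera_info(name): a dict with "K" (3x3 intrinsics, pixels), "extrinsics" (4x4, takes a point from camera to world coordinates). Camera axes: x right, y down, z forward; pixel columns grow to the right and rows downward; lengths in mm; the calibration is good to about 2 mm. A picture is of the moment at which its call begins: read the wrist's pose just before it. camera_info takes no time and is no camera call; for the wrist camera it gives the pose at the moment of the call.
- r.sign_off(): hands the job in, once; it reports no verdict.
The state is a dict: "clock": time; "qpos": joint angles; "qvel": joint speeds; "joint_efforts": joint torques, N m; "eef_pos": TCP position; "tcp_rot": TCP orientation; "contact_force": force on the tool from outside, world axes, zero at the start; "wrist_torque": the same for the moment, N m; "opening": opening from 0.0 (shut) to 1.0 (fully open).
Only numpy, scipy, OpenCV 4.12 (cv2) and the standard library are available. Lean on these libraries where they do the work, as an engineer would, in place of code of your own. Each camera call takes 0.05 s, during which the arm holds its last target. There are 200 camera calls.

## Working session

There is one attempt and no reset: what is moved stays moved. The work goes in short steps, Python scripts to look and compute and a tool call to move; the robot and the scene stay as the last step left them, time stands still between calls to the robot, and variables do not carry over. Pictures are saved under pics/ and viewed, on a budget of 10 in all, crops included, one or two more only if the job needs it, and the job is handed in when it is done.

Besides the shell and the picture viewer there is one more tool, called as name(argument=value, ...) on one line, values as JSON. apply_moves: Moves the arm, as the interface text tells. Its arguments: {"type":"object","properties":{"series":{"type":"string"},"squeeze":{"type":"number"}},"required":["series"]}

```bash
mkdir -p pics; python3 - <<'E'
from rig import r
import cv2,numpy as np
s=r.sense();print(s)
for n in("side","top"):
    f=r.grab_frame(n);cv2.imwrite(f"pics/{n}0.png",f);i=r.camera_info(n);print(n,np.round(i["K"],1).tolist(),np.round(i["extrinsics"],3).tolist())
a=cv2.imread("pics/side0.png");b=cv2.imread("pics/top0.png")
E
```

```text
{'clock': 0.0, 'qpos': array([ 1.10559200e+00,  3.53618885e-01,  1.63413903e+00,  2.86266085e-05,
        1.15521986e+00, -2.37936663e-03]), 'qvel': array([ 1.04870351e-03,  1.12490054e-03, -1.37328094e-03, -1.13871524e-03,
        1.16499246e-05,  1.36817586e-03]), 'joint_efforts': array([-3.76557262e-03, -6.05278659e+01, -3.42047095e+01, -5.68002622e-05,
        9.59426514e-03,  8.03983312e-05]), 'eef_pos': array([278.82277627, 558.84475443, 247.5778575 ]), 'tcp_rot': array([-3.1402076e+00, -2.9469619e-05,  2.6787561e+00]), 'contact_force': array([ 0.65352495, -0.16990355, -0.6606825 ]), 'wrist_torque': array([-0.02107116, -0.01016727, -0.00860272]), 'opening': 1.0016169321646742}
side [[354.8, 0.0, 257.7], [0.0, 354.8, 189.9], [0.0, 0.0, 1.0]] [[0.999, -0.046, 0.017, 454.889], [-0.044, -0.688, 0.724, -780.059], [-0.022, -0.724, -0.689, 773.71], [0.0, 0.0, 0.0, 1.0]]
top [[375.5, 0.0, 256.8], [0.0, 375.5, 194.1], [0.0, 0.0, 1.0]] [[-0.004, -0.985, 0.171, 276.841], [-1.0, 0.005, 0.006, -82.927], [-0.007, -0.17, -0.985, 1148.263], [0.0, 0.0, 0.0, 1.0]]
```

View pics/side0.png

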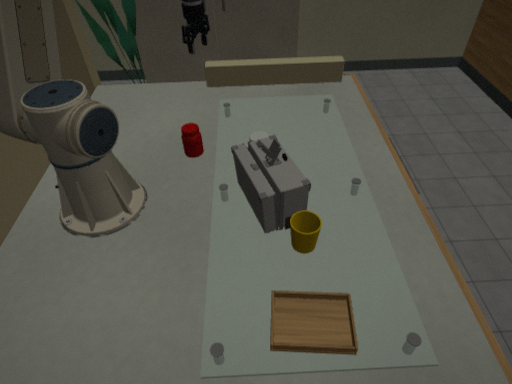

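View pics/top0.png

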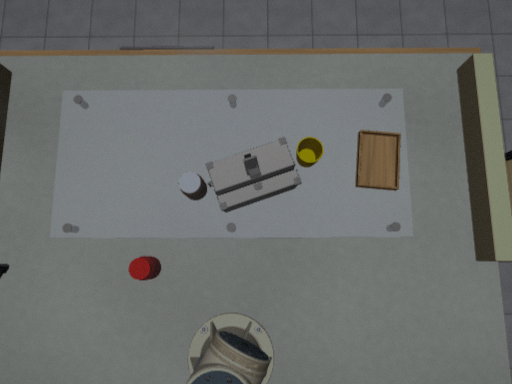

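The side view shows the case at about (270,180), with the yellow cup at (305,232), the tray at (313,320), the white-capped jar behind the case at (260,140) and a red decoy at (193,140). In the top view the latch is at about (253,168) and the keeper at about (257,186). The lid faces the robot. Next I'll view an enlarged crop of both.

```bash
python3 - <<'E'
import cv2,numpy as np
a=cv2.imread("pics/side0.png")[125:235,225:325];b=cv2.imread("pics/top0.png")[130:220,200:300]
a=cv2.resize(a,None,fx=4,fy=4,interpolation=3);b=cv2.resize(b,None,fx=4,fy=4,interpolation=3)
b=cv2.copyMakeBorder(b,0,a.shape[0]-b.shape[0],0,0,0)
cv2.imwrite("pics/c1.png",np.hstack([a,b]))
E
```

```text
(no output)
```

View pics/c1.png

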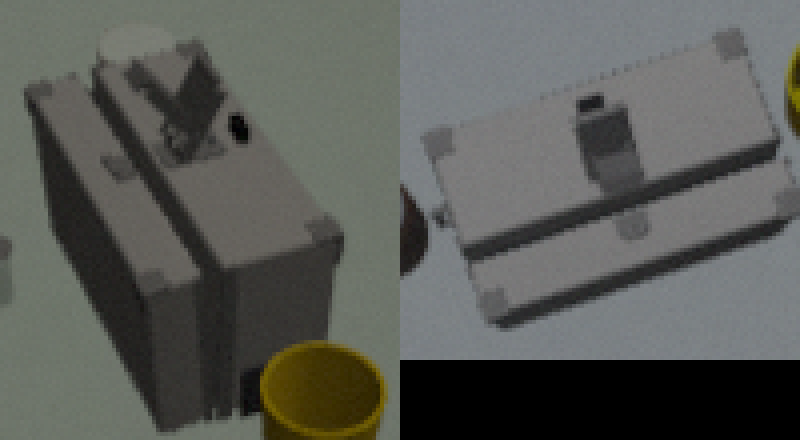

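```bash
cat > fit.py <<'E'
from rig import r
import cv2,numpy as np
from scipy.optimize import least_squares
C={n:(r.camera_info(n)["K"],np.linalg.inv(r.camera_info(n)["extrinsics"])) for n in("side","top")}
def proj(n,P):
    K,E=C[n];p=(E[:3,:3]@np.atleast_2d(P).T+E[:3,3:]).T;p=p@K.T;return p[:,:2]/p[:,2:]
def w(q,P):
    c,s=np.cos(q[2]),np.sin(q[2]);P=np.atleast_2d(P)
    return np.c_[q[0]+c*P[:,0]-s*P[:,1],q[1]+s*P[:,0]+c*P[:,1],q[3]+P[:,2]]
if __name__=="__main__":
    M={"top":[((62,110),(205.5,163)),((62,-110),(283.75,137)),((-17,-110),(294.5,166)),((-17,110),(217.5,192.5)),((-66,-110),(300,181)),((-66,110),(222.5,210.5))],
     "side":[((62,-110),(310.5,184.5)),((-17,-110),(279.5,192)),((-17,110),(248.25,142)),((62,110),(275.75,135)),((-66,-110),(262.5,197.5)),((-66,110),(231.25,147))]}
    def f(q): return np.concatenate([(proj(n,w(q,[(*a,140) for a,_ in m]))-[b for _,b in m]).ravel() for n,m in M.items()])
    s=least_squares(f,[500,0,-.25,10],loss="soft_l1",x_scale=[100,100,.1,10]);print(s.x,np.round(f(s.x).reshape(-1,2),1).tolist())
    np.save("q.npy",s.x)
    P=w(s.x,[(0,0,150),(5,0,205),(-46,0,147)]);print(P,proj("top",P),proj("side",P))
E
python3 fit.py
```

```text
[ 5.02541401e+02 -6.74081972e+01  3.37024589e-01  4.74861937e+01] [[0.2, 0.8], [0.3, -0.1], [-0.0, -2.0], [-2.3, -0.9], [1.1, 0.2], [-1.3, -1.3], [-0.3, -0.8], [1.0, 0.6], [-0.4, 0.2], [-2.0, 0.7], [-1.1, 0.8], [-0.0, -0.6]]
[[502.54140062 -67.40819719 197.48619372]
 [507.26011438 -65.7547945  252.48619372]
 [459.12923402 -82.61950191 194.48619372]] [[252.86201103 170.87727652]
 [251.80606898 163.82574094]
 [258.80422043 187.48214452]] [[268.90781228 160.6699743 ]
 [270.77383784 142.80072713]
 [252.30600245 166.09265123]]
```

```bash
cat > h.py <<'E'
from rig import r
import numpy as np
from scipy.spatial.transform import Rotation as Ro
q=np.load("q.npy")
def tool():
    s=r.sense();return np.array(s["eef_pos"]),Ro.from_euler("xyz",s["tcp_rot"]),s
def tgt(pc,th,yaw0=0):  # case coords of TCP, tilt th (tool z to case +x), optional half turn
    c,s_=np.cos(q[2]),np.sin(q[2]);p=np.array([q[0]+c*pc[0]-s_*pc[1],q[1]+s_*pc[0]+c*pc[1],q[3]+pc[2]])
    z=np.array([c*np.sin(th),s_*np.sin(th),-np.cos(th)]);y=np.array([-s_,c,0])*(1 if yaw0 else -1);x=np.cross(y,z)
    return p,Ro.from_matrix(np.c_[x,y,z])
def delta(pc,th,yaw0=0):
    p,R,s=tool();P,T=tgt(pc,th,yaw0)
    d=R.inv().apply(P-p)/10;rv=(R.inv()*T).as_rotvec();return np.round(d,2),np.round(rv,3)
def where():
    p,R,s=tool();c,s_=np.cos(q[2]),np.sin(q[2]);d=p-[q[0],q[1],q[3]]
    z=R.as_matrix()[:,2];F=s["contact_force"];rot=lambda v:np.round([c*v[0]+s_*v[1],-s_*v[0]+c*v[1],v[2]],2)
    print("t",s["clock"],"case",rot(d),"zax",rot(z),"yax",rot(R.as_matrix()[:,1]),"F",rot(F),"op",round(s["opening"],3))
    print("q",np.round(s["qpos"],2))
E
python3 - <<'E'
from h import *
p,R,s=tool()
i=r.camera_info("wrist");E=i["extrinsics"];print(i["K"])
print(R.inv().apply(E[:3,3]-p),R.inv().as_matrix()@E[:3,:3]); where()
for y in(0,1):print(delta((-110,0,330),0,y), delta((-110,0,330),.5,y))
E
```

```text
[[280.09624782   0.         259.30687055]
 [  0.         280.09624782 188.54483053]
 [  0.           0.           1.        ]]
[  69.35681762    0.44305532 -126.00365302] [[ 3.01463569e-04 -9.61920399e-01 -2.73329574e-01]
 [ 9.99999947e-01  3.23498408e-04 -3.55474320e-05]
 [ 1.22615482e-04 -2.73329548e-01  9.61920445e-01]]
t 0.1 case [ -3.99 665.03 200.15] zax [-0. -0. -1.] yax [ 0.72  0.7  -0.  ] F [-0.64 -0.24  0.06] op 1.0
q [ 1.11  0.35  1.63 -0.    1.16 -0.  ]
(array([-40.31, -53.96, -12.92]), array([-1.000e-03,  1.000e-03,  2.342e+00])) (array([-40.31, -53.96, -12.92]), array([-0.583,  0.248,  2.282]))
(array([-40.31, -53.96, -12.92]), array([-0.001, -0.001, -0.8  ])) (array([-40.31, -53.96, -12.92]), array([-0.201, -0.473, -0.782]))
```

apply_moves(series="-2 -2.7 -1.3 0 0 0 -1;-2 -2.7 -1.3 0 0 0 -1;-2 -2.7 -1.3 0 0 0 -1;-2 -2.7 -1.3 0 0 0 -1;-2 -2.7 -1.3 0 0 0 -1;-2 -2.7 -1.3 0 0 0 -1;-2 -2.7 -1.3 0 0 0 -1;-2 -2.7 -1.3 0 0 0 -1;-2 -2.7 -1.3 0 0 0 -1;-2 -2.7 -1.2 0 0 0 -1")

```text
clock: 0.93
eef_pos: [337.2, 226.7, 377.8]
tcp_rot: [3.142, 0.0, 2.679]
contact_force: [1.6, -0.3, 0.3]
opening: 1.0
```

apply_moves(series="-2 -2.7 0 0 0 0 -1;-2 -2.7 0 0 0 0 -1;-2 -2.7 0 0 0 0 -1;-2 -2.7 0 0 0 0 -1;-2 -2.7 0 0 0 0 -1;-2 -2.7 0 0 0 0 -1;-2 -2.7 0 0 0 0 -1;-2 -2.7 0 0 0 0 -1;-2 -2.7 0 0 0 0 -1;-2 -2.7 0 0 0 0 -1")

```text
clock: 1.77
eef_pos: [395.5, -104.3, 377.2]
tcp_rot: [3.142, 0.0, 2.679]
contact_force: [0.5, -0.3, -0.3]
opening: 1.004
```

apply_moves(series="0 0 0 0 0 0.117 -1;0 0 0 0 0 0.117 -1;0 0 0 0 0 0.117 -1;0 0 0 0 0 0.117 -1;0 0 0 0 0 0.117 -1;0 0 0 0 0 0.117 -1;0 0 0 0 0 0.117 -1;0 0 0 0 0 0.117 -1;0 0 0 0 0 0.117 -1;0 0 0 0 0 0.117 -1")

```text
clock: 2.6
eef_pos: [395.6, -102.5, 377.0]
tcp_rot: [-3.141, -0.0, 1.503]
contact_force: [0.2, 0.4, -0.5]
opening: 0.995
```

apply_moves(series="0 0 0 0 0 0.117 -1;0 0 0 0 0 0.117 -1;0 0 0 0 0 0.117 -1;0 0 0 0 0 0.117 -1;0 0 0 0 0 0.117 -1;0 0 0 0 0 0.117 -1;0 0 0 0 0 0.117 -1;0 0 0 0 0 0.117 -1;0 0 0 0 0 0.117 -1;0 0 0 0 0 0.117 -1")

```text
clock: 3.43
eef_pos: [395.6, -102.5, 377.0]
tcp_rot: [-3.141, 0.0, 0.333]
contact_force: [0.1, 0.1, 1.5]
opening: 0.999
```

```bash
python3 - <<'E'
from h import *
where()
for th in(0,.5,.7):print(delta((-110,0,330),th,0),delta((-90,0,250),th,0))
E
```

```text
t 3.4333 case [-112.49    2.28  329.53] zax [-0.  0. -1.] yax [-0. -1. -0.] F [0.09 0.11 1.46] op 0.999
q [-0.26 -0.11  1.88  0.    1.37  0.98]
(array([ 0.25,  0.23, -0.05]), array([-0.   ,  0.   , -0.004])) (array([2.25, 0.22, 7.95]), array([-0.   ,  0.   , -0.004]))
(array([ 0.25,  0.23, -0.05]), array([ 0.001,  0.5  , -0.004])) (array([2.25, 0.22, 7.95]), array([ 0.001,  0.5  , -0.004]))
(array([ 0.25,  0.23, -0.05]), array([ 0.001,  0.7  , -0.004])) (array([2.25, 0.22, 7.95]), array([ 0.001,  0.7  , -0.004]))
```

apply_moves(series="0 0.2 0.5 0 0.1 0 -1;0 0 0.5 0 0.1 0 -1;0 0 0.5 0 0.1 0 -1;0 0 0.5 0 0.1 0 -1;0 0 0.5 0 0.1 0 -1;0 0 0.5 0 0.1 0 -1;0 0 0 0 0 0 -1;0 0 0 0 0 0 -1;0 0 0 0 0 0 -1;0 0 0 0 0 0 -1")

```text
clock: 4.27
eef_pos: [404.2, -102.2, 349.5]
tcp_rot: [3.141, -0.598, 0.34]
contact_force: [0.2, 0.2, 0.1]
opening: 1.002
```

```bash
python3 - <<'E'
from h import *
import cv2
where()
E=r.camera_info("wrist")["extrinsics"];np.save("Ew.npy",E)
f=r.grab_frame("wrist");cv2.imwrite("pics/w0.png",f);cv2.imwrite("pics/w0x.png",cv2.resize(f,(800,600),interpolation=cv2.INTER_CUBIC))
E
```

```text
t 4.2667 case [-1.0434e+02 -2.6000e-01  3.0201e+02] zax [ 0.56  0.   -0.83] yax [ 0. -1.  0.] F [0.28 0.13 0.06] op 1.002
q [-0.62 -0.29  2.2   0.6   0.95  0.33]
```

View pics/w0x.png

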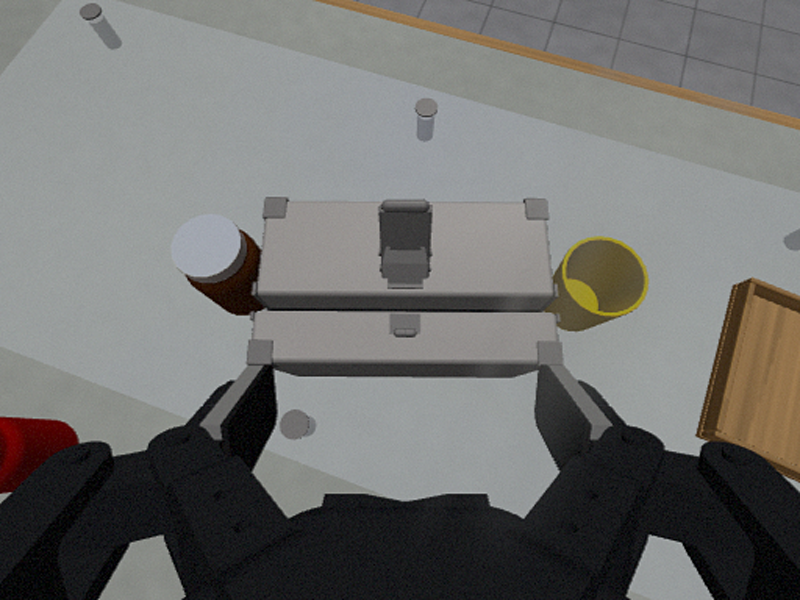

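The wrist view shows the lever's roll at (405,206), the claw, raised, with its lip edge at about (405,285), and the keeper roll at (404,332). The jar cap is at (208,248) and the cup at (605,275). Now I'll refit the pose using the wrist image as well.

```bash
python3 - <<'E'
import fit
from fit import *
E=np.load("Ew.npy");C["wrist"]=(r.camera_info("wrist")["K"],np.linalg.inv(E))
q0=np.load("q.npy")
pts=[((62,110),(264,199)),((62,-110),(549,199)),((-17,110),(258,296)),((-17,-110),(552,294)),((-66,110),(248,364)),((-66,-110),(562,363))]
def g(q): return (proj("wrist",w(q,[(*a,140) for a,_ in pts]))-np.array([b for _,b in pts])*.64).ravel()
print(np.round(g(q0).reshape(-1,2),1).tolist())
s=least_squares(g,q0,loss="soft_l1",x_scale=[100,100,.1,10]);print(s.x,np.round(s.fun.reshape(-1,2),1).tolist())
for q in(q0,s.x):
  # lever angle from roll pixel, claw from lip pixel, keeper
  print("keeper",proj("wrist",w(q,[-46,0,147]))/.64)
  for a in (1.2,1.3,1.4,1.5,1.6):
    R=lambda d,n:(d*np.cos(a)-n*np.sin(a),0,150+d*np.sin(a)+n*np.cos(a))
    print(a,"roll",np.round(proj("wrist",w(q,R(55,5.5)))/.64,0), [(b,np.round(proj("wrist",w(q,[14*np.cos(a)-55*np.cos(b)-5*np.sin(b)*1,0,150+14*np.sin(a)+55*np.sin(b)-5*np.cos(b)]))/.64)[0].tolist()) for b in (0.2,.4,.6,.8)])
E
```

```text
[[1.7, 1.2], [-2.8, 1.7], [-1.5, -0.3], [2.1, 1.6], [-0.1, -1.2], [0.4, 0.1]]
[ 5.02710350e+02 -6.70144759e+01  3.43687634e-01  4.83844701e+01] [[0.9, 1.1], [-3.2, 0.6], [-2.0, -0.1], [2.0, 0.5], [-0.3, -0.9], [0.7, -1.0]]
keeper [[405.32273739 332.34869037]]
1.2 roll [[406. 215.]] [(0.2, [405.0, 330.0]), (0.4, [405.0, 322.0]), (0.6, [405.0, 311.0]), (0.8, [405.0, 297.0])]
1.3 roll [[406. 222.]] [(0.2, [405.0, 332.0]), (0.4, [405.0, 324.0]), (0.6, [405.0, 313.0]), (0.8, [405.0, 299.0])]
1.4 roll [[406. 230.]] [(0.2, [405.0, 334.0]), (0.4, [405.0, 326.0]), (0.6, [405.0, 315.0]), (0.8, [405.0, 301.0])]
1.5 roll [[406. 238.]] [(0.2, [405.0, 336.0]), (0.4, [405.0, 328.0]), (0.6, [405.0, 317.0]), (0.8, [405.0, 303.0])]
1.6 roll [[406. 247.]] [(0.2, [405.0, 338.0]), (0.4, [405.0, 331.0]), (0.6, [405.0, 319.0]), (0.8, [405.0, 305.0])]
keeper [[405.31234863 331.63893061]]
1.2 roll [[405. 214.]] [(0.2, [405.0, 329.0]), (0.4, [405.0, 322.0]), (0.6, [405.0, 310.0]), (0.8, [405.0, 296.0])]
1.3 roll [[405. 221.]] [(0.2, [405.0, 331.0]), (0.4, [405.0, 323.0]), (0.6, [405.0, 312.0]), (0.8, [405.0, 298.0])]
1.4 roll [[405. 229.]] [(0.2, [405.0, 333.0]), (0.4, [405.0, 326.0]), (0.6, [405.0, 314.0]), (0.8, [405.0, 300.0])]
1.5 roll [[405. 237.]] [(0.2, [405.0, 335.0]), (0.4, [405.0, 328.0]), (0.6, [405.0, 316.0]), (0.8, [405.0, 302.0])]
1.6 roll [[405. 246.]] [(0.2, [405.0, 337.0]), (0.4, [405.0, 330.0]), (0.6, [405.0, 319.0]), (0.8, [405.0, 304.0])]
```

```bash
python3 - <<'E'
import numpy as np; np.save("q.npy",[502.6,-67.2,.340,48])
from h import *
where();print(delta((-40,0,270),.25),delta((-23.7,0,208.4),.25))
E
```

```text
t 4.3167 case [-1.0432e+02  3.0000e-02  3.0144e+02] zax [ 0.56 -0.   -0.83] yax [ 0. -1.  0.] F [ 0.49 -0.43 -0.14] op 1.001
q [-0.62 -0.29  2.2   0.6   0.95  0.32]
(array([3.54, 0.  , 6.22]), array([ 0.001, -0.349,  0.   ])) (array([ 1.42, -0.  , 12.23]), array([ 0.001, -0.349,  0.   ]))
```

apply_moves(series="0.9 0 1.5 0 0 0 -0.1;0.9 0 1.5 0 0 0 -0.1;0.9 0 1.6 0 0 0 -0.1;0.85 0 1.6 0 0 0 -0.1;0 0 0 0 -0.087 0 -0.1;0 0 0 0 -0.087 0 -0.1;0 0 0 0 -0.087 0 -0.1;0 0 0 0 -0.088 0 -0.1;0 0 0 0 0 0 -0.1;0 0 0 0 0 0 -0.1", squeeze=20)

```text
clock: 5.15
eef_pos: [465.5, -79.5, 317.7]
tcp_rot: [3.141, -0.252, 0.342]
contact_force: [0.2, -0.1, 0.6]
opening: 0.548
```

```bash
python3 - <<'E'
from h import *
where();print(delta((-23.7,0,208.4),.25))
E
```

```text
t 5.15 case [-39.03   0.78 269.73] zax [ 0.25  0.   -0.97] yax [ 0. -1.  0.] F [ 0.16 -0.13  0.57] op 0.548
q [-0.27 -0.07  2.    0.17  1.01  0.88]
(array([-0.05,  0.08,  6.32]), array([-0.   , -0.002,  0.002]))
```

apply_moves(series="0 0.08 1.2 0 0 0 -0.1;0 0 1.2 0 0 0 -0.1;0 0 1.2 0 0 0 -0.1;-0.05 0 0.9 0 0 0 -0.1;0 0 0.6 0 0 0 -0.1;0 0 0.6 0 0 0 -0.1;0 0 0.6 0 0 0 -0.1;0 0 0 0 0 0 -0.1;0 0 0 0 0 0 -0.1;0 0 0 0 0 0 -0.1")

```text
clock: 5.98
eef_pos: [478.9, -76.4, 256.7]
tcp_rot: [3.141, -0.252, 0.339]
contact_force: [0.3, 0.1, 0.3]
opening: 0.553
```

```bash
python3 - <<'E'
from h import *
import cv2
where()
f=r.grab_frame("wrist");g=r.grab_frame("side")[110:200,200:340]
cv2.imwrite("pics/w1.png",np.hstack([cv2.resize(f[80:330,140:380],(480,500),interpolation=2),cv2.resize(g[:, 30:100],(320,500)[:2] if 0 else (320,411),interpolation=2) if 0 else cv2.copyMakeBorder(cv2.resize(g[:,30:110],(320,360),interpolation=2),0,140,0,0,0)]))
E
```

```text
t 5.9833 case [-25.42  -0.74 208.73] zax [ 0.25 -0.   -0.97] yax [-0. -1.  0.] F [0.28 0.01 0.27] op 0.553
q [-0.25  0.02  2.06  0.18  0.87  0.87]
```

View pics/w1.png

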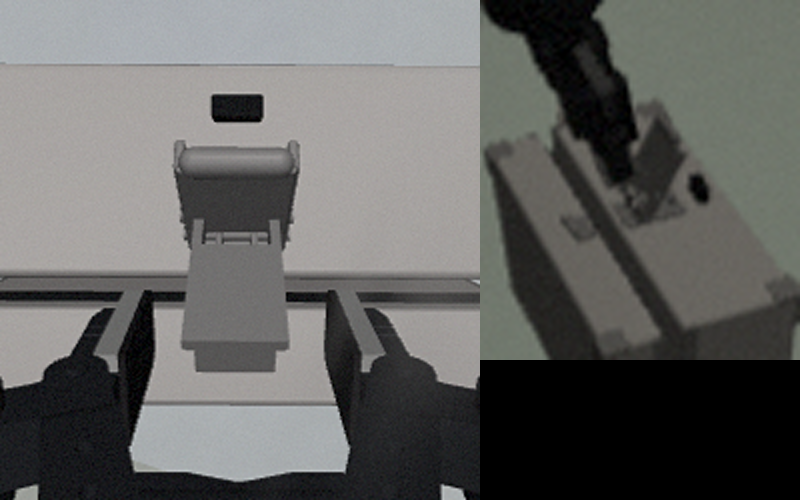

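The claw sits centred between the open pads: claw centre at column 237, gap centre at 239. The lever's roll is at (238,160). I'll close on it.

apply_moves(series="0 0 0 0 0 0 1;0 0 0 0 0 0 1;0 0 0 0 0 0 1;0 0 0 0 0 0 1;0 0 0 0 0 0 1;0 0 0 0 0 0 1;0 0 0 0 0 0 1;0 0 0 0 0 0 1;0 0 0 0 0 0 1;0 0 0 0 0 0 1", squeeze=20)

```text
clock: 6.92
eef_pos: [478.5, -75.9, 256.5]
tcp_rot: [-3.141, -0.251, 0.339]
contact_force: [-2.7, 4.9, 3.6]
opening: 0.301
```

```bash
python3 - <<'E'
from h import *
where();print(delta((-39.5,0,182.6),.25),delta((-47,0,184.3),.25),delta((-45,0,160.5),.25))
E
```

```text
t 6.9167 case [-2.5610e+01 -1.4000e-01  2.0854e+02] zax [ 0.25  0.   -0.97] yax [-0. -1. -0.] F [-0.89  5.48  3.61] op 0.301
q [-0.25  0.02  2.06  0.18  0.87  0.87]
(array([-1.99, -0.01,  2.17]), array([-0.001, -0.001, -0.001])) (array([-2.67, -0.01,  1.82]), array([-0.001, -0.001, -0.001])) (array([-3.07, -0.01,  4.17]), array([-0.001, -0.001, -0.001]))
```

apply_moves(series="-0.22 0 0.18 0 0 0 1;-0.22 0 0.18 0 0 0 1;-0.22 0 0.18 0 0 0 1;-0.22 0 0.18 0 0 0 1;-0.22 0 0.19 0 0 0 1;-0.18 0 0.25 0 0 0 1;-0.18 0 0.25 0 0 0 1;-0.18 0 0.25 0 0 0 1;-0.18 0 0.25 0 0 0 1;-0.18 0 0.25 0 0 0 1")

```text
clock: 7.75
eef_pos: [465.3, -80.4, 230.6]
tcp_rot: [-3.14, -0.251, 0.339]
contact_force: [-2.1, 6.5, 4.2]
opening: 0.301
```

```bash
python3 - <<'E'
from h import *
import cv2
where();print(delta((-47,0,184.3),.25),delta((-45,0,160.5),.25))
f=r.grab_frame("wrist")
cv2.imwrite("pics/w2.png",cv2.resize(f[80:330,140:380],(576,600),interpolation=2))
E
```

```text
t 7.75 case [-3.9530e+01  3.0000e-02  1.8259e+02] zax [ 0.25  0.   -0.97] yax [-0. -1. -0.] F [0.19 6.87 4.23] op 0.301
q [-0.27  0.03  2.11  0.2   0.81  0.83]
(array([-0.68,  0.  , -0.35]), array([-0.001, -0.001, -0.001])) (array([-1.08,  0.01,  2.  ]), array([-0.001, -0.001, -0.001]))
```

View pics/w2.png

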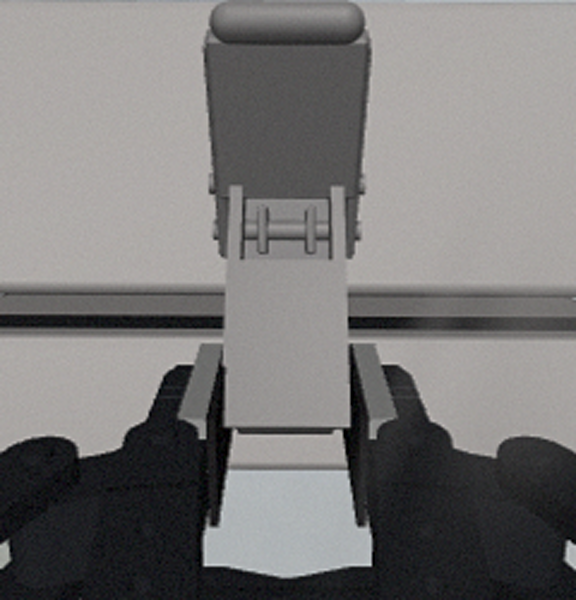

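The claw has swung down in the grip, with its lip edge at about (288,430) and the lever's roll at (288,22). Next, draw the lever to its open stop.

apply_moves(series="-0.1 0 -0.05 0 0 0 1;-0.1 0 -0.05 0 0 0 1;-0.1 0 -0.05 0 0 0 1;-0.1 0 -0.05 0 0 0 1;-0.1 0 -0.05 0 0 0 1;-0.1 0 -0.05 0 0 0 1;-0.08 0 -0.03 0 0 0 1;0 0 0 0 0 0 1;0 0 0 0 0 0 1;0 0 0 0 0 0 1")

```text
clock: 8.63
eef_pos: [459.1, -82.7, 232.4]
tcp_rot: [-3.141, -0.253, 0.338]
contact_force: [2.6, 8.2, 1.6]
opening: 0.297
```

```bash
python3 -c "
from h import *
where();print(delta((-45,0,160.5),.25))"
```

```text
t 8.6333 case [-4.6180e+01 -6.0000e-02  1.8439e+02] zax [ 0.25  0.   -0.97] yax [-0. -1. -0.] F [5.17 6.91 1.65] op 0.297
q [-0.28  0.02  2.12  0.2   0.81  0.82]
(array([-0.48, -0.  ,  2.34]), array([-0.001, -0.003, -0.002]))
```

apply_moves(series="-0.04 0 -0.01 0 0 0 1;-0.04 0 -0.01 0 0 0 1;-0.04 0 -0.01 0 0 0 1;0 0 0 0 0 0 1;0 0 0 0 0 0 1;0 0 0 0 0 0 1;0 0 0 0 0 0 1;0 0 0 0 0 0 1;0 0 0 0 0 0 1;0 0 0 0 0 0 1")

```text
clock: 9.47
eef_pos: [457.9, -83.0, 232.3]
tcp_rot: [-3.14, -0.253, 0.338]
contact_force: [2.4, 9.8, 1.0]
opening: 0.302
```

```bash
python3 -c "
from h import *
where();print(delta((-45.5,0,160.5),.25))"
```

```text
t 9.4667 case [-4.7420e+01 -1.0000e-02  1.8435e+02] zax [ 0.25  0.   -0.97] yax [-0. -1. -0.] F [5.53 8.44 1.04] op 0.302
q [-0.29  0.02  2.12  0.2   0.81  0.82]
(array([-0.41,  0.  ,  2.36]), array([-0.001, -0.003, -0.002]))
```

apply_moves(series="-0.05 0 -0.01 0 0 0 1;-0.05 0 -0.01 0 0 0 1;-0.05 0 -0.01 0 0 0 1;-0.05 0 -0.01 0 0 0 1;-0.05 0 -0.01 0 0 0 1;0 0 0 0 0 0 1;0 0 0 0 0 0 1;0 0 0 0 0 0 1;0 0 0 0 0 0 1;0 0 0 0 0 0 1")

```text
clock: 10.3
eef_pos: [455.4, -83.9, 232.2]
tcp_rot: [-3.141, -0.253, 0.338]
contact_force: [1.4, 7.9, 1.3]
opening: 0.295
```

```bash
python3 - <<'E'
from h import *
import cv2
where();print(delta((-45.5,0,160.5),.25))
E=r.camera_info("wrist")["extrinsics"];np.save("Ew3.npy",E)
f=r.grab_frame("wrist");cv2.imwrite("pics/w3.png",cv2.resize(f[40:330,140:380],(480,580),interpolation=2))
E
```

```text
t 10.3 case [-5.0050e+01 -5.0000e-02  1.8421e+02] zax [ 0.25  0.   -0.97] yax [-0. -1. -0.] F [3.98 6.98 1.33] op 0.295
q [-0.29  0.02  2.12  0.21  0.81  0.82]
(array([-0.15, -0.  ,  2.41]), array([-0.001, -0.003, -0.002]))
```

View pics/w3.png

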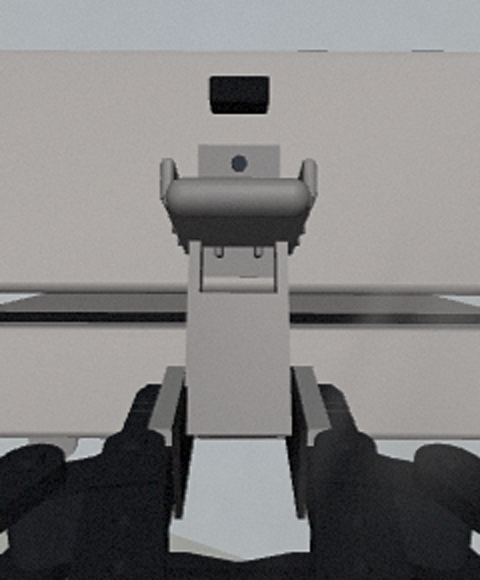

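```bash
python3 - <<'E'
import fit
from fit import *
q=np.load("q.npy");C["wrist"]=(r.camera_info("wrist")["K"],np.linalg.inv(np.load("Ew3.npy")))
for a in (1.3,1.4,1.5,1.6,1.7):
    print(a,"roll",proj("wrist",w(q,(55*np.cos(a)-5.5*np.sin(a),0,150+55*np.sin(a)+5.5*np.cos(a))))[0].round(1),[(b,proj("wrist",w(q,(14*np.cos(a)-58*np.cos(b)-6*np.sin(b),0,150+14*np.sin(a)+58*np.sin(b)+6*np.cos(b))))[0].round(0).tolist()) for b in(0,.2,.4)])
E
```

```text
1.3 roll [259.8 126.1] [(0, [260.0, 254.0]), (0.2, [260.0, 260.0]), (0.4, [260.0, 262.0])]
1.4 roll [259.8 138.9] [(0, [260.0, 257.0]), (0.2, [260.0, 263.0]), (0.4, [260.0, 265.0])]
1.5 roll [259.8 152. ] [(0, [260.0, 260.0]), (0.2, [260.0, 266.0]), (0.4, [260.0, 268.0])]
1.6 roll [259.9 165.2] [(0, [260.0, 262.0]), (0.2, [260.0, 269.0]), (0.4, [260.0, 271.0])]
1.7 roll [259.9 178.1] [(0, [260.0, 265.0]), (0.2, [260.0, 271.0]), (0.4, [260.0, 274.0])]
```

The roll's pixel puts the lever at about 1.41, so it is not yet at the stop. I'll pull further.

apply_moves(series="-0.06 0 -0.01 0 0 0 1;-0.06 0 -0.01 0 0 0 1;-0.06 0 -0.01 0 0 0 1;-0.06 0 -0.01 0 0 0 1;-0.06 0 -0.01 0 0 0 1;-0.06 0 -0.01 0 0 0 1;0 0 0 0 0 0 1;0 0 0 0 0 0 1;0 0 0 0 0 0 1;0 0 0 0 0 0 1", squeeze=30)

```text
clock: 11.18
eef_pos: [452.5, -85.0, 232.2]
tcp_rot: [-3.141, -0.254, 0.338]
contact_force: [3.2, 9.9, 1.8]
opening: 0.292
```

```bash
python3 -c "
from h import *
where()"
```

```text
t 11.1833 case [-5.3180e+01 -9.0000e-02  1.8417e+02] zax [ 0.25  0.   -0.97] yax [-0. -1. -0.] F [6.36 8.25 1.75] op 0.292
q [-0.29  0.01  2.13  0.21  0.81  0.81]
```

apply_moves(series="-0.05 0 -0.01 0 0 0 1;-0.05 0 -0.01 0 0 0 1;-0.05 0 -0.01 0 0 0 1;-0.05 0 -0.01 0 0 0 1;0 0 0 0 0 0 1;0 0 0 0 0 0 1;0 0 0 0 0 0 1;0 0 0 0 0 0 1;0 0 0 0 0 0 1;0 0 0 0 0 0 1")

```text
clock: 12.02
eef_pos: [452.4, -85.2, 232.7]
tcp_rot: [-3.141, -0.257, 0.337]
contact_force: [15.0, 17.8, -5.3]
opening: 0.297
```

```bash
python3 - <<'E'
from h import *
import cv2
where()
E=r.camera_info("wrist")["extrinsics"];np.save("Ew4.npy",E)
f=r.grab_frame("wrist");cv2.imwrite("pics/w4.png",cv2.resize(f[40:330,140:380],(480,580),interpolation=2))
import fit
from fit import *
q=np.load("q.npy");C["wrist"]=(r.camera_info("wrist")["K"],np.linalg.inv(E))
for a in (1.4,1.5,1.62):
    print(a,"roll",proj("wrist",w(q,(55*np.cos(a)-5.5*np.sin(a),0,150+55*np.sin(a)+5.5*np.cos(a))))[0].round(1),[(b,proj("wrist",w(q,(14*np.cos(a)-58*np.cos(b)-6*np.sin(b),0,150+14*np.sin(a)+58*np.sin(b)+6*np.cos(b))))[0].round(0).tolist()) for b in(-.2,0,.2,.4)])
E
```

```text
t 12.0167 case [-53.3   -0.22 184.65] zax [ 0.25  0.   -0.97] yax [-0. -1. -0.] F [20.07 11.77 -5.25] op 0.297
q [-0.3   0.01  2.13  0.21  0.81  0.81]
1.4 roll [259.3 131.3] [(-0.2, [260.0, 242.0]), (0, [260.0, 251.0]), (0.2, [260.0, 257.0]), (0.4, [260.0, 258.0])]
1.5 roll [259.3 144.3] [(-0.2, [260.0, 245.0]), (0, [260.0, 254.0]), (0.2, [260.0, 259.0]), (0.4, [260.0, 261.0])]
1.62 roll [259.3 160. ] [(-0.2, [260.0, 248.0]), (0, [260.0, 257.0]), (0.2, [260.0, 263.0]), (0.4, [260.0, 264.0])]
```

View pics/w4.png

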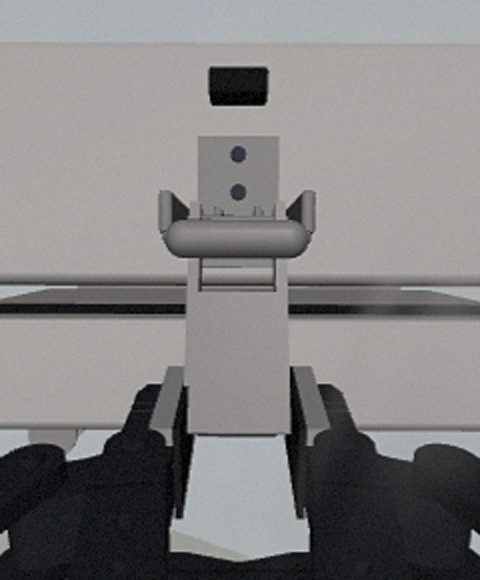

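The roll's pixel now gives 1.62 and the force is 20 N, so the lever is at the open stop. Lower the claw over the keeper.

apply_moves(series="-0.04 0 0.2 0 0 0 1;-0.04 0 0.2 0 0 0 1;-0.05 0 0.2 0 0 0 1;-0.05 0 0.2 0 0 0 1;-0.05 0 0.2 0 0 0 1;0 0 0.2 0 0 0 1;0 0 0.2 0 0 0 1;0 0 0.2 0 0 0 1;0 0 0.2 0 0 0 1;0 0 0.2 0 0 0 1")

```text
clock: 12.9
eef_pos: [451.1, -85.2, 211.0]
tcp_rot: [-3.14, -0.249, 0.339]
contact_force: [-6.0, 3.3, 4.1]
opening: 0.292
```

```bash
python3 - <<'E'
from h import *
import cv2
where()
f=r.grab_frame("wrist");g=r.grab_frame("side")
cv2.imwrite("pics/w5.png",np.hstack([cv2.resize(f[40:330,140:380],(480,580),interpolation=2),cv2.copyMakeBorder(cv2.resize(g[120:200,235:315],(320,320),interpolation=2),0,260,0,0,0)]))
E
```

```text
t 12.9 case [-54.6    0.19 163.02] zax [ 0.25  0.   -0.97] yax [-0. -1. -0.] F [-4.58  5.08  4.14] op 0.292
q [-0.29  0.04  2.15  0.22  0.76  0.79]
```

View pics/w5.png

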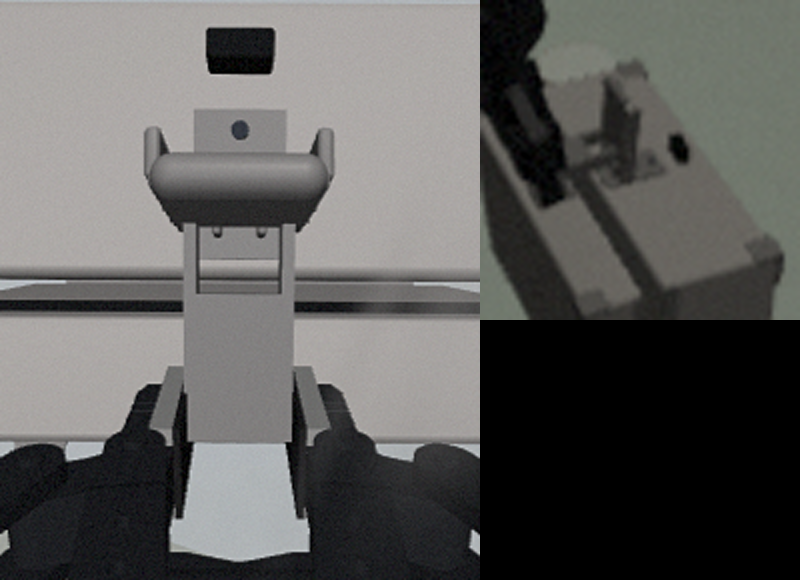

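```bash
cat > ang.py <<'E'
from fit import *
q=np.load("q.npy");C["wrist"]=(r.camera_info("wrist")["K"],np.linalg.inv(r.camera_info("wrist")["extrinsics"]))
for a in (1.2,1.3,1.4,1.5,1.62):
    print(a,"roll",proj("wrist",w(q,(55*np.cos(a)-5.5*np.sin(a),0,150+55*np.sin(a)+5.5*np.cos(a))))[0].round(1),[(b,proj("wrist",w(q,(14*np.cos(a)-58*np.cos(b)-6*np.sin(b),0,150+14*np.sin(a)+58*np.sin(b)+6*np.cos(b))))[0].round(0).tolist()) for b in(-.35,-.2,0,.2,.4)])
# width of the claw plate near end (26 mm) in px
for b in(-.35,-.2,0,.2): 
  A=[(14*np.cos(1.5)-58*np.cos(b)-6*np.sin(b),y,150+14*np.sin(1.5)+58*np.sin(b)+6*np.cos(b)) for y in(-13,13)]
  print(b,np.ptp(proj("wrist",w(q,A))[:,0]))
E
python3 ang.py
```

```text
1.2 roll [260.5  86.6] [(-0.35, [260.0, 234.0]), (-0.2, [260.0, 243.0]), (0, [260.0, 254.0]), (0.2, [260.0, 260.0]), (0.4, [261.0, 262.0])]
1.3 roll [260.6 101.1] [(-0.35, [260.0, 237.0]), (-0.2, [260.0, 246.0]), (0, [260.0, 257.0]), (0.2, [260.0, 264.0]), (0.4, [261.0, 266.0])]
1.4 roll [260.6 116.7] [(-0.35, [260.0, 239.0]), (-0.2, [260.0, 249.0]), (0, [260.0, 260.0]), (0.2, [260.0, 267.0]), (0.4, [261.0, 270.0])]
1.5 roll [260.6 132.7] [(-0.35, [260.0, 242.0]), (-0.2, [260.0, 252.0]), (0, [260.0, 263.0]), (0.2, [260.0, 270.0]), (0.4, [261.0, 273.0])]
1.62 roll [260.6 152.2] [(-0.35, [260.0, 245.0]), (-0.2, [260.0, 255.0]), (0, [260.0, 266.0]), (0.2, [260.0, 274.0]), (0.4, [261.0, 278.0])]
-0.35 47.52406334490209
-0.2 50.32131497474356
0 54.695598794577364
0.2 59.816167259953374
```

apply_moves(series="0 0 0 0 0 0 -0.1;0 0 0 0 0 0 -0.1;0 0 0 0 0 0 -0.1;0 0 0 0 0 0 -0.1;0.4 0 -0.3 0 0 0 -0.1;0.4 0 -0.3 0 0 0 -0.1;0.4 0 -0.3 0 0 0 -0.1;0.25 0 -0.05 0 -0.1 0 -0.1;0 0 0 0 -0.1 0 -0.1;0 0 0 0 -0.1 0 -0.1")

```text
clock: 13.83
eef_pos: [464.0, -82.3, 225.8]
tcp_rot: [3.139, 0.052, 0.337]
contact_force: [0.6, 0.3, -0.0]
opening: 0.551
```

```bash
python3 - <<'E'
from h import *
import cv2
where();print(delta((-42.9,0,175.7),-.05))
f=r.grab_frame("wrist");cv2.imwrite("pics/w6.png",cv2.resize(f[40:330,140:380],(480,580),interpolation=2))
E
python3 ang.py
```

```text
t 13.8333 case [-41.43  -1.38 177.8 ] zax [-0.05 -0.   -1.  ] yax [-0. -1.  0.] F [ 0.7   0.07 -0.  ] op 0.551
q [-0.16  0.16  1.95 -0.03  1.08  1.09]
(array([-0.14, -0.14,  0.22]), array([ 0.003,  0.002, -0.003]))
1.2 roll [255.4 158.8] [(-0.35, [257.0, 239.0]), (-0.2, [257.0, 251.0]), (0, [257.0, 266.0]), (0.2, [257.0, 280.0]), (0.4, [257.0, 290.0])]
1.3 roll [255.5 174.5] [(-0.35, [257.0, 241.0]), (-0.2, [257.0, 253.0]), (0, [257.0, 269.0]), (0.2, [257.0, 282.0]), (0.4, [257.0, 293.0])]
1.4 roll [255.6 189.8] [(-0.35, [257.0, 243.0]), (-0.2, [257.0, 256.0]), (0, [257.0, 271.0]), (0.2, [257.0, 285.0]), (0.4, [257.0, 296.0])]
1.5 roll [255.7 204.3] [(-0.35, [257.0, 245.0]), (-0.2, [257.0, 258.0]), (0, [257.0, 274.0]), (0.2, [257.0, 287.0]), (0.4, [257.0, 299.0])]
1.62 roll [255.8 220.1] [(-0.35, [257.0, 248.0]), (-0.2, [257.0, 260.0]), (0, [257.0, 276.0]), (0.2, [257.0, 290.0]), (0.4, [257.0, 301.0])]
-0.35 42.720777197587495
-0.2 44.57194627878064
0 47.55002240969222
0.2 51.144432234352536
```

View pics/w6.png

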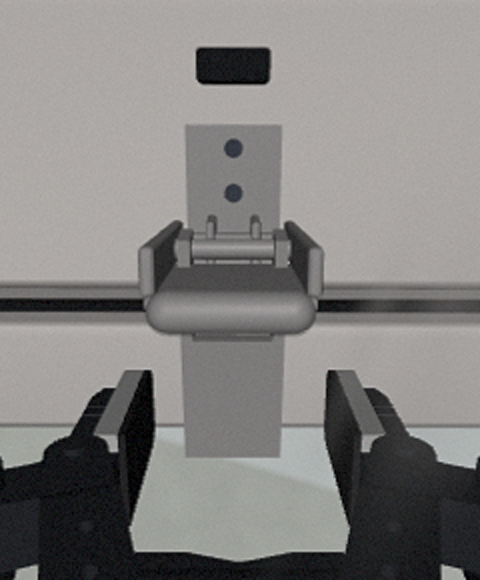

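The lever is at about 1.44 and the claw about level. The claw lies 2 mm to the left of the grip's centre. Centre on it and regrip.

apply_moves(series="-0.15 -0.2 0.1 0 0 0 -0.1;0 0 0 0 0 0 1;0 0 0 0 0 0 1;0 0 0 0 0 0 1;0 0 0 0 0 0 1;0 0 0 0 0 0 1;0 0 0 0 0 0 1;0 0 0 0 0 0 1;0 0 0 0 0 0 1;0 0 0 0 0 0 1", squeeze=40)

```text
clock: 14.72
eef_pos: [460.5, -81.1, 223.4]
tcp_rot: [3.141, 0.049, 0.339]
contact_force: [0.0, -6.9, -0.7]
opening: 0.29
```

```bash
python3 -c "
from h import *
where()"
```

```text
t 14.7167 case [-44.28   0.9  175.45] zax [-0.05 -0.   -1.  ] yax [-0. -1.  0.] F [-2.28 -6.53 -0.67] op 0.29
q [-0.16  0.16  1.96 -0.03  1.07  1.09]
```

apply_moves(series="-0.05 -0.0 0 0 0 0 1;-0.05 0.05 0 0 0 0 1;-0.05 0 0 0 0 0 1;-0.05 0 0 0 0 0 1;-0.05 0 0 0 0 0 1;-0.05 0 0 0 0 0 1;0 0 0 0 0 0 1;0 0 0 0 0 0 1;0 0 0 0 0 0 1;0 0 0 0 0 0 1")

```text
clock: 15.55
eef_pos: [458.9, -81.8, 223.7]
tcp_rot: [3.141, 0.047, 0.339]
contact_force: [4.6, -1.4, -2.5]
opening: 0.288
```

```bash
python3 -c "
from h import *
where()"
```

```text
t 15.55 case [-46.04   0.8  175.69] zax [-0.05 -0.   -1.  ] yax [-0. -1.  0.] F [ 3.84 -2.89 -2.53] op 0.288
q [-0.16  0.15  1.96 -0.03  1.07  1.08]
```

apply_moves(series="-0.06 0.0 0 0 0 0 1;-0.06 0 0 0 0 0 1;-0.06 0 0 0 0 0 1;-0.06 0 0 0 0 0 1;0 0 0 0 0 0 1;0 0 0 0 0 0 1;0 0 0 0 0 0 1;0 0 0 0 0 0 1;0 0 0 0 0 0 1;0 0 0 0 0 0 1")

```text
clock: 16.38
eef_pos: [458.4, -82.0, 224.2]
tcp_rot: [3.141, 0.043, 0.338]
contact_force: [11.0, 2.3, -4.8]
opening: 0.287
```

```bash
python3 -c "
from h import *
where()"
```

```text
t 16.3833 case [-46.6    0.75 176.15] zax [-0.04 -0.   -1.  ] yax [-0. -1.  0.] F [11.14 -1.46 -4.84] op 0.287
q [-0.17  0.15  1.96 -0.02  1.06  1.08]
```

apply_moves(series="-0.045 0 0.23 0 0.05 0 1;-0.045 0 0.23 0 0.05 0 1;-0.045 0 0.23 0 0.05 0 1;-0.045 0 0.23 0 0.05 0 1;-0.045 0 0.23 0 0.05 0 1;0 0 0 0 0 0 1;0 0 0 0 0 0 1;0 0 0 0 0 0 1;0 0 0 0 0 0 1;0 0 0 0 0 0 1")

```text
clock: 17.22
eef_pos: [456.7, -83.0, 213.2]
tcp_rot: [3.141, -0.206, 0.338]
contact_force: [10.7, 3.3, -3.1]
opening: 0.288
```

```bash
python3 -c "
from h import *
where()"
```

```text
t 17.2167 case [-48.49   0.44 165.16] zax [ 0.2  -0.   -0.98] yax [-0. -1.  0.] F [11.23 -0.43 -3.13] op 0.288
q [-0.26  0.06  2.12  0.16  0.8   0.87]
```

apply_moves(series="-0.025 0 0.12 0 0.025 0 1;-0.025 0 0.12 0 0.025 0 1;0 0 0 0 0 0 1;0 0 0 0 0 0 1;0 0 0 0 0 0 1;0 0 0 0 0 0 1;0 0 0 0 0 0 1;0 0 0 0 0 0 1;0 0 0 0 0 0 1;0 0 0 0 0 0 1")

```text
clock: 18.05
eef_pos: [456.8, -83.0, 210.8]
tcp_rot: [3.141, -0.256, 0.337]
contact_force: [11.6, 3.5, -3.4]
opening: 0.291
```

```bash
python3 - <<'E'
from h import *
import cv2
where()
f=r.grab_frame("wrist");g=r.grab_frame("side")
cv2.imwrite("pics/w7.png",np.hstack([cv2.resize(f[40:330,140:380],(480,580),interpolation=2),cv2.copyMakeBorder(cv2.resize(g[120:200,235:315],(320,320),interpolation=2),0,260,0,0,0)]))
E
python3 ang.py
```

```text
t 18.05 case [-48.42   0.41 162.85] zax [ 0.25 -0.   -0.97] yax [-0. -1.  0.] F [12.11 -0.58 -3.42] op 0.291
q [-0.29  0.05  2.15  0.22  0.75  0.8 ]
1.2 roll [261.1 103.7] [(-0.35, [261.0, 245.0]), (-0.2, [261.0, 255.0]), (0, [261.0, 266.0]), (0.2, [261.0, 274.0]), (0.4, [261.0, 277.0])]
1.3 roll [261.2 118.4] [(-0.35, [261.0, 248.0]), (-0.2, [261.0, 258.0]), (0, [261.0, 269.0]), (0.2, [261.0, 277.0]), (0.4, [261.0, 281.0])]
1.4 roll [261.2 133.9] [(-0.35, [261.0, 250.0]), (-0.2, [261.0, 261.0]), (0, [261.0, 272.0]), (0.2, [261.0, 281.0]), (0.4, [261.0, 285.0])]
1.5 roll [261.3 149.8] [(-0.35, [261.0, 253.0]), (-0.2, [261.0, 263.0]), (0, [261.0, 275.0]), (0.2, [261.0, 284.0]), (0.4, [261.0, 288.0])]
1.62 roll [261.3 169.1] [(-0.35, [261.0, 256.0]), (-0.2, [261.0, 267.0]), (0, [261.0, 279.0]), (0.2, [261.0, 288.0]), (0.4, [261.0, 292.0])]
-0.35 47.489806658947714
-0.2 50.291157332939974
0 54.667438892397655
0.2 59.78355319397673
```

View pics/w7.png

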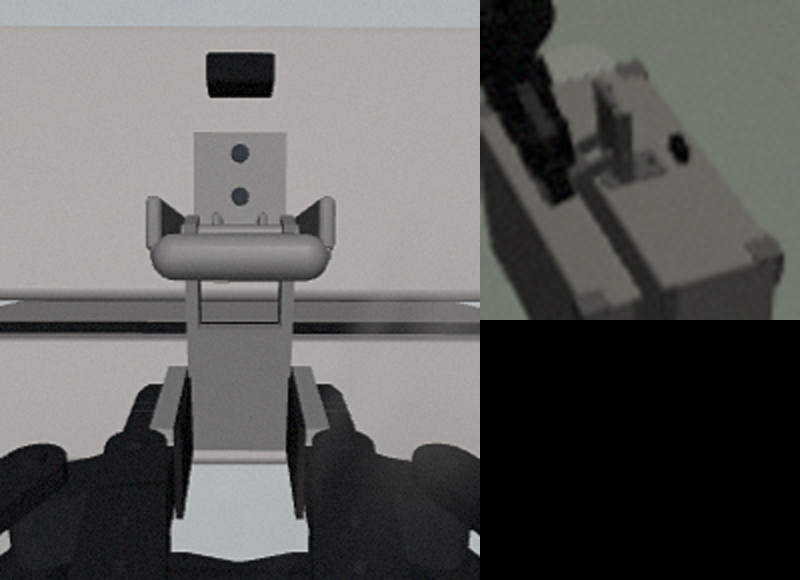

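The lever is at 1.62, the stop, and the claw is at about -0.24. It needs to go about 0.1 further.

apply_moves(series="-0.02 0 0.12 0 0.02 0 1;-0.02 0 0.12 0 0.02 0 1;0 0 0 0 0 0 1;-0.02 0 0.12 0 0.02 0 1;0 0 0 0 0 0 1;0 0 0 0 0 0 1;0 0 0 0 0 0 1;0 0 0 0 0 0 1;0 0 0 0 0 0 1;0 0 0 0 0 0 1")

```text
clock: 18.98
eef_pos: [457.1, -82.9, 208.4]
tcp_rot: [3.141, -0.316, 0.338]
contact_force: [1.1, 5.2, 15.6]
opening: 0.286
```

```bash
python3 -c "
from h import *
where()"
```

```text
t 18.9833 case [-48.14   0.37 160.42] zax [ 0.31 -0.   -0.95] yax [-0. -1.  0.] F [ 2.81  4.51 15.6 ] op 0.286
q [-0.31  0.03  2.18  0.3   0.69  0.71]
```

apply_moves(series="0.07 0 0.01 0 0 0 1;0.07 0 0.01 0 0 0 1;0.07 0 0.01 0 0 0 1;0.07 0 0.02 0 0 0 1;0.07 0 0.02 0 0 0 1;0 0 0 0 0 0 1;0 0 0 0 0 0 1;0 0 0 0 0 0 1;0 0 0 0 0 0 1;0 0 0 0 0 0 1")

```text
clock: 19.82
eef_pos: [458.2, -82.4, 208.4]
tcp_rot: [3.14, -0.312, 0.339]
contact_force: [-17.5, -6.3, 30.9]
opening: 0.292
```

```bash
python3 -c "
from h import *
where()"
```

```text
t 19.8167 case [-46.95   0.48 160.4 ] zax [ 0.31 -0.   -0.95] yax [-0. -1.  0.] F [-18.58  -0.15  30.89] op 0.292
q [-0.31  0.04  2.18  0.29  0.7   0.72]
```

apply_moves(series="0.03 0 -0.1 0 0 0 1;0.03 0 -0.1 0 0 0 1;0 0 0 0 0 0 1;0 0 0 0 0 0 1;0 0 0 0 0 0 1;0 0 0 0 0 0 1;0 0 0 0 0 0 1;0 0 0 0 0 0 1;0 0 0 0 0 0 1;0 0 0 0 0 0 1")

```text
clock: 20.65
eef_pos: [458.0, -82.3, 208.7]
tcp_rot: [3.141, -0.311, 0.338]
contact_force: [-1.2, -5.5, 2.1]
opening: 0.288
```

```bash
python3 - <<'E'
from h import *
import cv2
where()
f=r.grab_frame("wrist");g=r.grab_frame("side")
cv2.imwrite("pics/w8.png",np.hstack([cv2.resize(f[40:330,140:380],(480,580),interpolation=2),cv2.copyMakeBorder(cv2.resize(g[120:200,235:315],(320,320),interpolation=2),0,260,0,0,0)]))
E
python3 ang.py
```

```text
t 20.65 case [-47.07   0.68 160.73] zax [ 0.31 -0.   -0.95] yax [-0. -1.  0.] F [-2.98 -4.82  2.09] op 0.288
q [-0.31  0.04  2.18  0.29  0.7   0.72]
1.2 roll [261.9 102.3] [(-0.35, [261.0, 250.0]), (-0.2, [261.0, 259.0]), (0, [261.0, 270.0]), (0.2, [262.0, 277.0]), (0.4, [262.0, 278.0])]
1.3 roll [262.  116.3] [(-0.35, [261.0, 252.0]), (-0.2, [261.0, 262.0]), (0, [261.0, 273.0]), (0.2, [262.0, 280.0]), (0.4, [262.0, 282.0])]
1.4 roll [262.  131.3] [(-0.35, [261.0, 255.0]), (-0.2, [261.0, 265.0]), (0, [261.0, 276.0]), (0.2, [262.0, 283.0]), (0.4, [262.0, 286.0])]
1.5 roll [262.1 147. ] [(-0.35, [261.0, 258.0]), (-0.2, [261.0, 268.0]), (0, [262.0, 279.0]), (0.2, [262.0, 287.0]), (0.4, [262.0, 290.0])]
1.62 roll [262.1 166.2] [(-0.35, [261.0, 261.0]), (-0.2, [261.0, 271.0]), (0, [262.0, 283.0]), (0.2, [262.0, 291.0]), (0.4, [262.0, 294.0])]
-0.35 48.22940448192688
-0.2 51.18388956436627
0 55.77711021352141
0.2 61.1118764157159
```

View pics/w8.png

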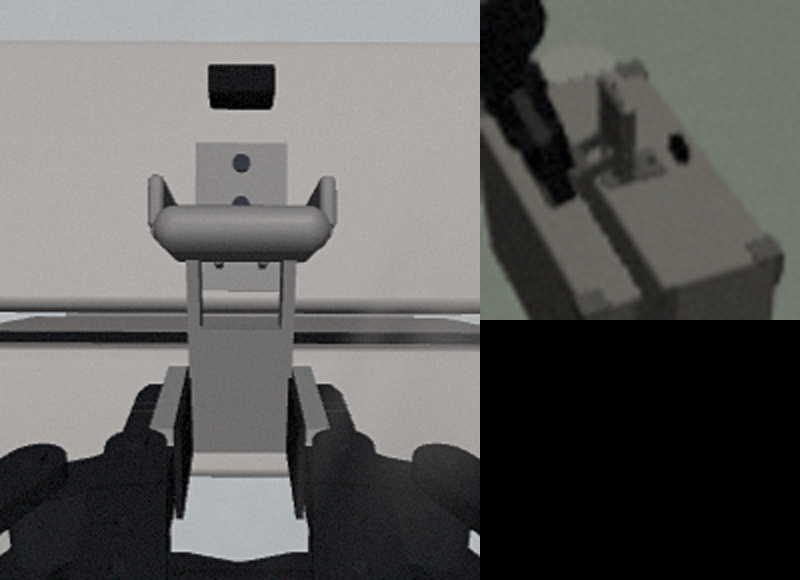

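The lever is at about 1.55 and the claw still at about -0.24. The pads had reached the lid before the claw was down, so I'll regrip with the tips higher on the claw.

apply_moves(series="0 0 0 0 0 0 -0.2;0 0 0 0 0 0 -0.2;0 0 0 0 0 0 -0.2;0.2 0.05 -0.25 0 0 0 -0.2;0.2 0 -0.25 0 0 0 -0.2;0 0 0 0 -0.1 0 -0.2;0 0 0 0 -0.11 0 -0.2;0 0 0 0 0 0 -0.2;0 0 0 0 0 0 -0.2;0 0 0 0 0 0 -0.2")

```text
clock: 21.58
eef_pos: [460.1, -81.1, 214.0]
tcp_rot: [-3.14, -0.103, 0.34]
contact_force: [-1.0, 0.9, 0.5]
opening: 0.6
```

```bash
python3 -c "
from h import *
where();print(delta((-44.8,.2,166.7),.1))"
```

```text
t 21.5833 case [-44.68   1.11 165.98] zax [ 0.1   0.   -0.99] yax [-0. -1. -0.] F [-0.64  1.17  0.49] op 0.6
q [-0.22  0.1   2.05  0.07  0.9   0.97]
(array([-0.  ,  0.09, -0.07]), array([-0.001, -0.003, -0.   ]))
```

apply_moves(series="0 0.06 -0.07 0 0 0 -0.2;0 0 0 0 0 0 1;0 0 0 0 0 0 1;0 0 0 0 0 0 1;0 0 0 0 0 0 1;0 0 0 0 0 0 1;0 0 0 0 0 0 1;0 0 0 0 0 0 1;0 0 0 0 0 0 1;0 0 0 0 0 0 1", squeeze=40)

```text
clock: 22.42
eef_pos: [460.0, -82.1, 215.2]
tcp_rot: [-3.141, -0.1, 0.339]
contact_force: [-4.3, 1.6, 6.0]
opening: 0.285
```

apply_moves(series="-0.06 0 0 0 0 0 1;-0.06 0 0 0 0 0 1;-0.06 0 0 0 0 0 1;-0.06 0 0 0 0 0 1;0 0 0 0 0 0 1;0 0 0 0 0 0 1;0 0 0 0 0 0 1;0 0 0 0 0 0 1;0 0 0 0 0 0 1;0 0 0 0 0 0 1")

```text
clock: 23.25
eef_pos: [459.4, -82.4, 215.3]
tcp_rot: [-3.141, -0.104, 0.338]
contact_force: [2.0, 6.8, 2.6]
opening: 0.283
```

```bash
python3 -c "
from h import *
where()"
```

```text
t 23.25 case [-4.5830e+01  1.1000e-01  1.6727e+02] zax [ 0.1   0.   -0.99] yax [-0. -1. -0.] F [4.14 5.72 2.56] op 0.283
q [-0.22  0.1   2.05  0.07  0.9   0.97]
```

apply_moves(series="-0.06 0 0 0 0 0 1;-0.06 0 0 0 0 0 1;0 0 0 0 0 0 1;-0.02 0 0.135 0 0.03 0 1;-0.02 0 0.135 0 0.03 0 1;-0.02 0 0.135 0 0.03 0 1;-0.02 0 0.1 0 0.03 0 1;0 0 0 0 0 0 1;0 0 0 0 0 0 1;0 0 0 0 0 0 1")

```text
clock: 24.08
eef_pos: [459.1, -82.7, 212.3]
tcp_rot: [3.141, -0.226, 0.338]
contact_force: [-6.7, 11.6, 26.5]
opening: 0.283
```

```bash
python3 -c "
from h import *
where()"
```

```text
t 24.0833 case [-4.6200e+01 -1.4000e-01  1.6432e+02] zax [ 0.22 -0.   -0.97] yax [-0. -1.  0.] F [-2.48 13.23 26.53] op 0.283
q [-0.27  0.06  2.12  0.18  0.78  0.84]
```

```bash
cat > prof.py <<'E'
from rig import r
import cv2,numpy as np,sys
def edges(f,o=0):
    p=cv2.GaussianBlur(cv2.cvtColor(f,6)[:,248:272].mean(1)[:,None],(1,5),1).ravel();g=np.gradient(p)
    return [(i+o,round(g[i],1),int(p[i])) for i in range(2,len(g)-2) if abs(g[i])>3 and abs(g[i])==max(abs(g[i-2:i+3]))]
if __name__=="__main__":
    f=r.grab_frame("wrist");cv2.imwrite("pics/"+sys.argv[1]+".png",f);print([e for e in edges(f) if 60<e[0]<300])
E
python3 - <<'E'
import cv2;from prof import edges
import numpy as np
for n in("w7","w8"):
    a=cv2.imread(f"pics/{n}.png")[:,:480];a=cv2.resize(a,(240,290),interpolation=3);F=np.zeros((384,512,3),np.uint8);F[40:330,140:380]=a
    print(n,[e for e in edges(F) if 60<e[0]<300])
E
python3 prof.py w9; python3 ang.py
```

```text
w7 [(66, np.float64(-49.0), 87), (80, np.float64(-5.2), 16), (88, np.float64(54.5), 71), (106, np.float64(-11.7), 151), (112, np.float64(-8.1), 125), (120, np.float64(7.8), 120), (134, np.float64(-8.0), 122), (142, np.float64(7.8), 125), (153, np.float64(7.9), 126), (156, np.float64(-11.4), 124), (159, np.float64(6.5), 122), (176, np.float64(-9.0), 78), (180, np.float64(34.2), 99), (188, np.float64(-15.9), 103), (200, np.float64(-15.6), 83), (265, np.float64(18.5), 141), (269, np.float64(-15.3), 142), (272, np.float64(21.8), 148)]
w8 [(72, np.float64(-49.1), 86), (85, np.float64(-4.4), 18), (94, np.float64(54.1), 75), (111, np.float64(-11.7), 153), (117, np.float64(-8.4), 124), (125, np.float64(7.7), 119), (138, np.float64(-7.4), 124), (144, np.float64(8.0), 120), (160, np.float64(-7.7), 87), (165, np.float64(-7.8), 51), (170, np.float64(25.6), 62), (185, np.float64(11.4), 146), (193, np.float64(-18.2), 91), (196, np.float64(20.0), 83), (205, np.float64(3.7), 106), (266, np.float64(19.4), 137), (275, np.float64(-15.1), 140), (279, np.float64(22.0), 162)]
[(69, np.float64(-50.3), 76),
[... 621 characters left out ...]
), (0.2, [260.0, 279.0]), (0.4, [260.0, 283.0])]
1.3 roll [259.7 128.2] [(-0.35, [260.0, 250.0]), (-0.2, [260.0, 261.0]), (0, [260.0, 273.0]), (0.2, [260.0, 282.0]), (0.4, [260.0, 287.0])]
1.4 roll [259.7 143.9] [(-0.35, [260.0, 253.0]), (-0.2, [260.0, 264.0]), (0, [260.0, 276.0]), (0.2, [260.0, 286.0]), (0.4, [260.0, 290.0])]
1.5 roll [259.7 159.9] [(-0.35, [260.0, 255.0]), (-0.2, [260.0, 266.0]), (0, [260.0, 279.0]), (0.2, [260.0, 289.0]), (0.4, [260.0, 294.0])]
1.62 roll [259.8 178.9] [(-0.35, [260.0, 258.0]), (-0.2, [260.0, 270.0]), (0, [260.0, 282.0]), (0.2, [260.0, 292.0]), (0.4, [260.0, 298.0])]
-0.35 46.98078951068328
-0.2 49.684803242090595
0 53.918686268941144
0.2 58.88297341503011
```

```bash
cat >> ang.py <<'E'
print("lid edge -66",proj("wrist",w(q,[(-66,0,140),(-66,0,139),(-17,0,140),(-26,0,140),(62,0,140)])).round(1).tolist())
E
python3 ang.py|tail -1
python3 - <<'E'
import cv2
f=cv2.imread("pics/w9.png");cv2.imwrite("pics/w9c.png",cv2.resize(f[180:300,190:330],(700,600),interpolation=2))
E
```

```text
lid edge -66 [[259.7, 275.1], [259.7, 274.5], [259.6, 192.3], [259.6, 207.7], [259.3, 53.4]]
```

apply_moves(series="-0.02 0 -0.1 0 0 0 1;0.07 0 0.01 0 0 0 1;0.07 0 0.01 0 0 0 1;0.07 0 0.01 0 0 0 1;0.07 0 0.01 0 0 0 1;0 0 0 0 0 0 1;0 0 0 0 0 0 1;0 0 0 0 0 0 1;0 0 0 0 0 0 1;0 0 0 0 0 0 1")

```text
clock: 24.97
eef_pos: [459.4, -82.5, 212.4]
tcp_rot: [-3.142, -0.222, 0.339]
contact_force: [-13.2, 3.4, 26.8]
opening: 0.285
```

```bash
python3 -c "
from h import *
where()";python3 prof.py w10; python3 ang.py
```

```text
t 24.9667 case [-4.5810e+01 -5.0000e-02  1.6439e+02] zax [ 0.22 -0.   -0.98] yax [-0. -1. -0.] F [-11.34   7.64  26.8 ] op 0.285
q [-0.27  0.06  2.12  0.18  0.79  0.85]
[(69, np.float64(-49.2), 98), (83, np.float64(-4.9), 19), (91, np.float64(55.2), 98), (109, np.float64(-11.6), 149), (115, np.float64(-7.6), 126), (123, np.float64(7.9), 120), (137, np.float64(-7.9), 125), (145, np.float64(8.6), 122), (159, np.float64(10.6), 135), (164, np.float64(-15.8), 105), (167, np.float64(13.5), 95), (172, np.float64(6.3), 139), (180, np.float64(-6.3), 125), (186, np.float64(-9.4), 83), (190, np.float64(12.2), 88), (194, np.float64(8.0), 97), (202, np.float64(-28.1), 73), (206, np.float64(27.3), 78), (265, np.float64(19.7), 136), (270, np.float64(-15.1), 147), (273, np.float64(20.8), 141)]
1.2 roll [260.1 114.7] [(-0.35, [260.0, 248.0]), (-0.2, [260.0, 259.0]), (0, [260.0, 271.0]), (0.2, [260.0, 280.0]), (0.4, [260.0, 284.0])]
1.3 roll [260.1 129.7] [(-0.35, [260.0, 251.0]), (-0.2, [260.0, 261.0]), (0, [260.0, 274.0]), (0.2, [260.0, 283.0]), (0.4, [260.0, 288.0])]
1.4 roll [260.1 145.4] [(-0.35, [260.0, 253.0]), (-0.2, [260.0, 264.0]), (0, [260.0, 277.0]), (0.2, [260.0, 286.0]), (0.4, [260.0, 292.0])]
1.5 roll [260.1 161.5] [(-0.35, [260.0, 256.0]), (-0.2, [260.0, 267.0]), (0, [260.0, 280.0]), (0.2, [260.0, 290.0]), (0.4, [260.0, 295.0])]
1.62 roll [260.2 180.5] [(-0.35, [260.0, 259.0]), (-0.2, [260.0, 270.0]), (0, [260.0, 283.0]), (0.2, [260.0, 293.0]), (0.4, [260.0, 299.0])]
-0.35 46.948028044612414
-0.2 49.64269889031772
0 53.86392414779701
0.2 58.81633877035148
lid edge -66 [[259.8, 275.4], [259.8, 274.8], [259.8, 192.7], [259.8, 208.1], [259.7, 53.5]]
```

apply_moves(series="-0.03 0 -0.1 0 0 0 1;-0.03 0 -0.08 0 0 0 1;0 0 0 0 0 0 1;0 0 0 0 0 0 1;0.07 0 0.015 0 0 0 1;0.07 0 0.015 0 0 0 1;0.07 0 0.015 0 0 0 1;0 0 0 0 0 0 1;0 0 0 0 0 0 1;0 0 0 0 0 0 1")

```text
clock: 25.85
eef_pos: [459.5, -82.4, 212.6]
tcp_rot: [-3.141, -0.219, 0.339]
contact_force: [-9.9, 0.2, 13.5]
opening: 0.288
```

```bash
python3 -c "
from h import *
where()";python3 prof.py w11; python3 ang.py
```

```text
t 25.85 case [-4.5680e+01  6.0000e-02  1.6461e+02] zax [ 0.22  0.   -0.98] yax [-0. -1. -0.] F [-9.28  3.51 13.5 ] op 0.288
q [-0.27  0.06  2.12  0.18  0.79  0.85]
[(69, np.float64(-48.0), 114), (84, np.float64(-4.9), 14), (91, np.float64(55.4), 87), (109, np.float64(-11.6), 152), (116, np.float64(-7.3), 121), (124, np.float64(8.5), 126), (137, np.float64(-7.6), 127), (145, np.float64(8.1), 121), (159, np.float64(10.6), 135), (163, np.float64(-14.6), 120), (167, np.float64(9.8), 112), (171, np.float64(6.3), 139), (185, np.float64(-9.6), 82), (189, np.float64(19.1), 99), (202, np.float64(-28.6), 68), (206, np.float64(27.2), 78), (265, np.float64(19.6), 138), (270, np.float64(-15.3), 144), (273, np.float64(22.0), 149)]
1.2 roll [260.4 115.4] [(-0.35, [260.0, 248.0]), (-0.2, [260.0, 259.0]), (0, [260.0, 271.0]), (0.2, [260.0, 280.0]), (0.4, [260.0, 285.0])]
1.3 roll [260.4 130.4] [(-0.35, [260.0, 251.0]), (-0.2, [260.0, 262.0]), (0, [260.0, 274.0]), (0.2, [260.0, 283.0]), (0.4, [260.0, 288.0])]
1.4 roll [260.4 146.2] [(-0.35, [260.0, 253.0]), (-0.2, [260.0, 264.0]), (0, [260.0, 277.0]), (0.2, [260.0, 287.0]), (0.4, [260.0, 292.0])]
1.5 roll [260.4 162.2] [(-0.35, [260.0, 256.0]), (-0.2, [260.0, 267.0]), (0, [260.0, 280.0]), (0.2, [260.0, 290.0]), (0.4, [260.0, 295.0])]
1.62 roll [260.4 181.2] [(-0.35, [260.0, 259.0]), (-0.2, [260.0, 270.0]), (0, [260.0, 283.0]), (0.2, [260.0, 294.0]), (0.4, [260.0, 299.0])]
-0.35 46.86752913977543
-0.2 49.54956655610957
0 53.75131062368342
0.2 58.68128981524987
lid edge -66 [[260.0, 275.4], [260.0, 274.8], [260.0, 192.9], [260.0, 208.2], [259.9, 53.7]]
```

apply_moves(series="0.06 0 -0.03 0 0 0 1;0.07 0 0 0 0 0 1;0.07 0 0 0 0 0 1;0.07 0 0.0 0 0 0 1;0.07 0 0.0 0 0 0 1;0 0 0 0 0 0 1;0 0 0 0 0 0 1;0 0 0 0 0 0 1;0 0 0 0 0 0 1;0 0 0 0 0 0 1")

```text
clock: 26.73
eef_pos: [461.3, -81.6, 212.9]
tcp_rot: [-3.141, -0.216, 0.34]
contact_force: [-12.6, -4.2, 10.4]
opening: 0.288
```

```bash
python3 -c "
from h import *
where()";python3 prof.py w12; python3 ang.py|grep -v '^1.[23]'
```

```text
t 26.7333 case [-43.77   0.17 164.86] zax [ 0.21  0.   -0.98] yax [-0. -1. -0.] F [-13.31   0.24  10.39] op 0.288
q [-0.26  0.06  2.11  0.17  0.79  0.86]
[(73, np.float64(-49.7), 86), (87, np.float64(-4.7), 18), (94, np.float64(55.4), 61), (112, np.float64(-11.6), 157), (119, np.float64(-7.9), 122), (127, np.float64(8.2), 122), (141, np.float64(-7.9), 121), (151, np.float64(6.9), 117), (155, np.float64(5.7), 141), (169, np.float64(-9.0), 77), (175, np.float64(27.6), 71), (187, np.float64(11.9), 145), (194, np.float64(-16.2), 107), (204, np.float64(-16.2), 85), (265, np.float64(19.8), 135), (272, np.float64(-13.9), 150), (276, np.float64(20.4), 163)]
1.4 roll [260.8 152.1] [(-0.35, [260.0, 257.0]), (-0.2, [260.0, 268.0]), (0, [260.0, 281.0]), (0.2, [260.0, 291.0]), (0.4, [261.0, 296.0])]
1.5 roll [260.8 168. ] [(-0.35, [260.0, 259.0]), (-0.2, [260.0, 270.0]), (0, [260.0, 284.0]), (0.2, [260.0, 294.0]), (0.4, [261.0, 300.0])]
1.62 roll [260.8 186.9] [(-0.35, [260.0, 262.0]), (-0.2, [260.0, 274.0]), (0, [260.0, 287.0]), (0.2, [260.0, 298.0]), (0.4, [261.0, 304.0])]
-0.35 46.77220568697777
-0.2 49.439451935727874
0 53.61832978275419
0.2 58.52188202258088
lid edge -66 [[260.2, 278.2], [260.2, 277.6], [260.2, 196.0], [260.2, 211.3], [260.3, 56.9]]
```

apply_moves(series="0.06 0 0.01 0 0 0 1;0.06 0 0.01 0 0 0 1;0.06 0 0.01 0 0 0 1;0 0 0 0 0 0 1;0 0 0 0 0 0 1;0 0 0 0 0 0 1;0 0 0 0 0 0 1;0 0 0 0 0 0 1;0 0 0 0 0 0 1;0 0 0 0 0 0 1")

```text
clock: 27.62
eef_pos: [462.8, -80.9, 212.8]
tcp_rot: [-3.141, -0.216, 0.34]
contact_force: [-13.8, -4.1, 10.1]
opening: 0.283
```

```bash
python3 -c "
from h import *
where()";python3 prof.py w13; python3 ang.py|grep -v '^1.6'
```

```text
t 27.6167 case [-42.11   0.31 164.81] zax [ 0.21  0.   -0.98] yax [ 0. -1. -0.] F [-14.36   0.68  10.08] op 0.283
q [-0.26  0.07  2.11  0.17  0.79  0.86]
[(76, np.float64(-49.4), 101), (91, np.float64(-5.0), 14), (97, np.float64(55.9), 63), (115, np.float64(-11.5), 158), (122, np.float64(-8.4), 123), (130, np.float64(8.0), 125), (136, np.float64(-8.6), 129), (140, np.float64(6.1), 128), (157, np.float64(-8.2), 73), (175, np.float64(27.4), 76), (181, np.float64(4.1), 133), (190, np.float64(12.2), 148), (196, np.float64(-16.1), 122), (266, np.float64(19.8), 144), (278, np.float64(23.7), 159)]
1.2 roll [261.2 126.1] [(-0.35, [260.0, 254.0]), (-0.2, [261.0, 265.0]), (0, [261.0, 278.0]), (0.2, [261.0, 288.0]), (0.4, [261.0, 293.0])]
1.3 roll [261.2 141.2] [(-0.35, [260.0, 257.0]), (-0.2, [261.0, 268.0]), (0, [261.0, 281.0]), (0.2, [261.0, 291.0]), (0.4, [261.0, 297.0])]
1.4 roll [261.2 156.9] [(-0.35, [260.0, 260.0]), (-0.2, [261.0, 271.0]), (0, [261.0, 284.0]), (0.2, [261.0, 294.0]), (0.4, [261.0, 300.0])]
1.5 roll [261.2 172.9] [(-0.35, [260.0, 262.0]), (-0.2, [261.0, 273.0]), (0, [261.0, 287.0]), (0.2, [261.0, 298.0]), (0.4, [261.0, 304.0])]
-0.35 46.74632166782328
-0.2 49.40990312299897
0 53.58297417408269
0.2 58.479597926466795
lid edge -66 [[260.4, 281.0], [260.4, 280.3], [260.5, 198.8], [260.4, 214.1], [260.6, 59.9]]
```

apply_moves(series="0.06 0 0.01 0 0 0 1;0.06 0 0.01 0 0 0 1;0.06 0 0.01 0 0 0 1;0.06 0 0.01 0 0 0 1;0 0 0 0 0 0 1;0 0 0 0 0 0 1;0 0 0 0 0 0 1;0 0 0 0 0 0 1;0 0 0 0 0 0 1;0 0 0 0 0 0 1")

```text
clock: 28.5
eef_pos: [464.2, -80.5, 212.8]
tcp_rot: [-3.14, -0.214, 0.34]
contact_force: [-19.2, -8.5, 15.2]
opening: 0.288
```

```bash
python3 -c "
from h import *
where()";python3 prof.py w14; python3 ang.py|grep -v '^1.6'
python3 - <<'E'
import cv2,numpy as np
f=cv2.imread("pics/w14.png");a=cv2.imread("pics/w9.png");cv2.imwrite("pics/w14c.png",np.hstack([cv2.resize(x[130:300,200:320],(400,567),interpolation=2) for x in(a,f)]))
E
```

```text
t 28.5 case [-40.6    0.28 164.84] zax [ 0.21  0.   -0.98] yax [-0. -1. -0.] F [-20.95  -1.61  15.17] op 0.288
q [-0.26  0.07  2.11  0.17  0.79  0.86]
[(62, np.float64(-6.4), 177), (79, np.float64(-49.8), 99), (94, np.float64(-5.0), 13), (100, np.float64(56.4), 89), (118, np.float64(-11.9), 153), (125, np.float64(-8.8), 120), (129, np.float64(7.6), 122), (132, np.float64(6.0), 139), (146, np.float64(-8.6), 82), (176, np.float64(25.8), 82), (184, np.float64(3.9), 133), (193, np.float64(12.5), 154), (199, np.float64(-16.8), 115), (210, np.float64(3.4), 108), (267, np.float64(19.8), 151), (276, np.float64(-15.8), 143), (279, np.float64(23.4), 159)]
1.2 roll [260.9 130.6] [(-0.35, [260.0, 257.0]), (-0.2, [260.0, 268.0]), (0, [261.0, 281.0]), (0.2, [261.0, 291.0]), (0.4, [261.0, 297.0])]
1.3 roll [261.  145.7] [(-0.35, [260.0, 260.0]), (-0.2, [260.0, 271.0]), (0, [261.0, 284.0]), (0.2, [261.0, 294.0]), (0.4, [261.0, 300.0])]
1.4 roll [261.  161.5] [(-0.35, [260.0, 262.0]), (-0.2, [260.0, 274.0]), (0, [261.0, 287.0]), (0.2, [261.0, 298.0]), (0.4, [261.0, 304.0])]
1.5 roll [261.  177.4] [(-0.35, [260.0, 265.0]), (-0.2, [260.0, 276.0]), (0, [261.0, 290.0]), (0.2, [261.0, 301.0]), (0.4, [261.0, 308.0])]
-0.35 46.70431245427736
-0.2 49.361018318964796
0 53.52361156404049
0.2 58.4083562987027
lid edge -66 [[260.4, 283.3], [260.3, 282.7], [260.4, 201.3], [260.4, 216.6], [260.4, 62.4]]
```

View pics/w14c.png

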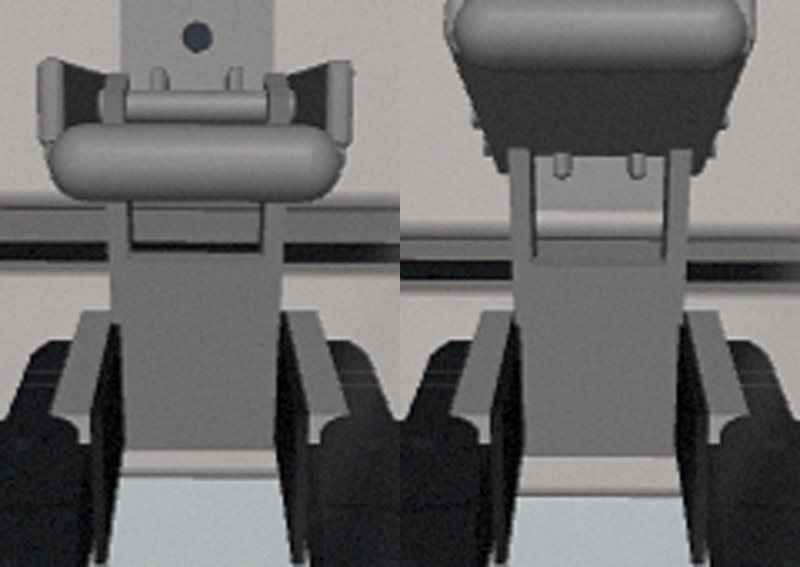

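The lid edge has shifted about 1.5–2 mm towards the body relative to the camera, and the pull rose to 21 N, so the claw is hooked and drawing the lid. The lever is at about 1.24. Release and back off.

apply_moves(series="0 0 -0.05 0 0 0 -0.2;0 0 0 0 0 0 -0.2;0 0 0 0 0 0 -0.2;0 0 0 0 0 0 -0.2;-0.1 0 -0.6 0 0 0 -0.2;-0.2 0 -1.2 0 0 0 -0.2;-0.3 0 -1.5 0 0 0 -0.2;-0.4 0 -1.5 0 0 0 1;-0.5 0 -1.2 0 0.1 0 1;0 0 -0.2 0 0.1 0 1")

```text
clock: 29.38
eef_pos: [442.3, -89.6, 274.3]
tcp_rot: [3.137, -0.428, 0.342]
contact_force: [-0.1, 1.0, -0.6]
opening: 0.175
```

```bash
python3 -c "
from h import *
where()";python3 prof.py w15; python3 ang.py
python3 - <<'E'
import cv2
f=cv2.imread("pics/w15.png");cv2.imwrite("pics/w15c.png",cv2.resize(f[60:300,180:340],(400,600),interpolation=2))
E
```

```text
t 29.3833 case [-64.35  -0.95 226.28] zax [ 0.41 -0.   -0.91] yax [ 0. -1.  0.] F [ 0.23  0.94 -0.55] op 0.175
q [-0.41 -0.11  2.18  0.4   0.79  0.58]
[(96, np.float64(-3.6), 173), (105, np.float64(-37.0), 85), (113, np.float64(-3.5), 30), (118, np.float64(39.1), 73), (127, np.float64(-14.4), 141), (135, np.float64(-12.2), 99), (162, np.float64(15.3), 71), (166, np.float64(10.6), 101), (172, np.float64(6.5), 120), (180, np.float64(12.6), 138), (183, np.float64(-15.0), 137), (231, np.float64(18.4), 141), (243, np.float64(-16.6), 137), (246, np.float64(21.8), 133)]
1.2 roll [261.2 117. ] [(-0.35, [260.0, 221.0]), (-0.2, [261.0, 225.0]), (0, [261.0, 228.0]), (0.2, [261.0, 228.0]), (0.4, [261.0, 224.0])]
1.3 roll [261.2 124.5] [(-0.35, [260.0, 223.0]), (-0.2, [261.0, 227.0]), (0, [261.0, 230.0]), (0.2, [261.0, 230.0]), (0.4, [261.0, 226.0])]
1.4 roll [261.2 132.7] [(-0.35, [260.0, 225.0]), (-0.2, [261.0, 229.0]), (0, [261.0, 232.0]), (0.2, [261.0, 232.0]), (0.4, [261.0, 228.0])]
1.5 roll [261.2 141.4] [(-0.35, [260.0, 227.0]), (-0.2, [261.0, 231.0]), (0, [261.0, 234.0]), (0.2, [261.0, 234.0]), (0.4, [261.0, 231.0])]
1.62 roll [261.2 152.3] [(-0.35, [260.0, 229.0]), (-0.2, [261.0, 233.0]), (0, [261.0, 237.0]), (0.2, [261.0, 237.0]), (0.4, [261.0, 233.0])]
-0.35 33.709109494351424
-0.2 35.1754437411104
0 37.31403959404716
0.2 39.60087966305784
lid edge -66 [[260.3, 245.4], [260.3, 245.3], [260.4, 184.8], [260.4, 195.6], [260.6, 95.1]]
```

View pics/w15c.png

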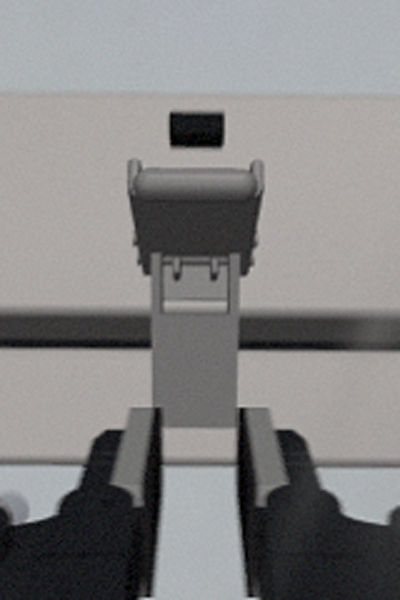

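The lever is at about 1.4, the taut position, and the claw stayed down over the keeper, which is hidden beneath it. Next is the lever push: close the fingers and tilt.

```bash
python3 - <<'E'
from h import *
where();print(delta((-22,0,226),.9))
E
```

```text
t 29.4333 case [-66.41   0.7  224.23] zax [ 0.42 -0.   -0.91] yax [ 0. -1.  0.] F [-1.92  3.37 -2.17] op 0.094
q [-0.41 -0.12  2.19  0.42  0.78  0.56]
(array([4.11, 0.08, 1.7 ]), array([0.001, 0.468, 0.003]))
```

apply_moves(series="0 0.07 0 0 0.1 0 1;0 0 0 0 0.1 0 1;0 0 0 0 0.1 0 1;0 0 0 0 0.1 0 1;0 0 0 0 0.07 0 1;0 0 0 0 0 0 1;0 0 0 0 0 0 1;0 0 0 0 0 0 1;0 0 0 0 0 0 1;0 0 0 0 0 0 1", squeeze=60)

```text
clock: 30.27
eef_pos: [441.1, -87.6, 270.9]
tcp_rot: [-3.132, -0.828, 0.339]
contact_force: [0.6, 0.1, -0.4]
opening: 0.0
```

```bash
python3 - <<'E'
from h import *
where();print(delta((-22,0,226),.9))
def roll(a): return np.array([55*np.cos(a)-5.5*np.sin(a),150+55*np.sin(a)+5.5*np.cos(a)])
def tc(a): th=.25+.46*a; z=np.array([np.sin(th),-np.cos(th)]); return roll(a)-21*z,th
A=np.append(np.linspace(1.4,0,15),-.03)
for a0,a1 in zip(A[:-1],A[1:]):
    (p0,t0),(p1,t1)=tc(a0),tc(a1);d=p1-p0
    print(round(a1,2),p1.round(1),"tool",np.round([d@[np.cos(t0),np.sin(t0)],d@[np.sin(t0),-np.cos(t0)]],2),round(t1-t0,3))
E
```

```text
t 30.2667 case [-64.79   1.27 222.94] zax [ 0.74  0.01 -0.68] yax [ 0.01 -1.   -0.01] F [ 0.61 -0.08 -0.4 ] op 0.0
q [-0.67 -0.11  2.39  1.18  0.75 -0.31]
(array([3.12, 0.15, 2.94]), array([-0.009,  0.072, -0.001]))
1.3 [ -6.3 218.4] tool [3.88 4.72] -0.046
1.2 [ -0.3 217.9] tool [3.62 4.87] -0.046
1.1 [  5.6 216.8] tool [3.36 5.  ] -0.046
1.0 [ 11.4 215.2] tool [3.08 5.12] -0.046
0.9 [ 16.9 213. ] tool [2.81 5.23] -0.046
0.8 [ 22.2 210.4] tool [2.52 5.32] -0.046
0.7 [ 27.2 207.3] tool [2.23 5.4 ] -0.046
0.6 [ 31.7 203.8] tool [1.94 5.46] -0.046
0.5 [ 35.9 199.8] tool [1.65 5.51] -0.046
0.4 [ 39.7 195.5] tool [1.35 5.53] -0.046
0.3 [ 43.  190.9] tool [1.05 5.55] -0.046
0.2 [ 45.8 186.1] tool [0.75 5.54] -0.046
0.1 [ 48.1 181.1] tool [0.46 5.52] -0.046
0.0 [ 49.8 175.8] tool [0.16 5.49] -0.046
-0.03 [ 50.2 174.3] tool [0.02 1.64] -0.014
```

apply_moves(series="0.65 0.06 0.7 0 0 0 1;0.65 0.06 0.7 0 0 0 1;0.65 0 0.7 0 0 0 1;0.65 0 0.7 0 0 0 1;0.6 0 0.65 0 0 0 1;0 0 0 0 0 0 1;0 0 0 0 0 0 1;0 0 0 0 0 0 1;0 0 0 0 0 0 1;0 0 0 0 0 0 1")

```text
clock: 31.1
eef_pos: [484.9, -73.1, 270.6]
tcp_rot: [-3.131, -0.828, 0.337]
contact_force: [0.3, -1.1, 0.1]
opening: 0.0
```

```bash
python3 - <<'E'
from h import *
where();print(delta((-11.6,0,219.3),.83))
E
```

```text
t 31.1 case [-18.68   0.34 222.56] zax [ 0.74  0.01 -0.68] yax [ 0.   -1.   -0.01] F [-0.07 -1.11  0.1 ] op 0.0
q [-0.54 -0.05  2.35  1.23  0.66 -0.27]
(array([0.24, 0.04, 0.74]), array([-0.008,  0.002, -0.002]))
```

apply_moves(series="0.08 0 0.25 0 0 0 1;0.08 0 0.25 0 0 0 1;0.08 0 0.25 0 0 0 1;0.19 0 0.24 0 -0.023 0 1;0.19 0 0.24 0 -0.023 0 1;0.18 0 0.24 0 -0.023 0 1;0.18 0 0.24 0 -0.023 0 1;0 0 0 0 0 0 1;0 0 0 0 0 0 1;0 0 0 0 0 0 1")

```text
clock: 31.93
eef_pos: [504.0, -66.7, 266.7]
tcp_rot: [-3.133, -0.738, 0.339]
contact_force: [-0.8, -0.2, 7.1]
opening: 0.001
```

```bash
python3 - <<'E'
from h import *
import cv2
where()
f=r.grab_frame("wrist");g=r.grab_frame("side");cv2.imwrite("pics/w16.png",np.hstack([cv2.resize(f[100:330,140:380],(480,460),interpolation=2),cv2.copyMakeBorder(cv2.resize(g[120:200,235:315],(320,320),interpolation=2),0,140,0,0,0)]))
E
```

```text
t 31.9333 case [1.5300e+00 4.0000e-02 2.1867e+02] zax [ 0.67  0.01 -0.74] yax [ 0.   -1.   -0.01] F [-0.82  0.08  7.06] op 0.001
q [-0.45 -0.03  2.28  1.04  0.6  -0.02]
```

View pics/w16.png

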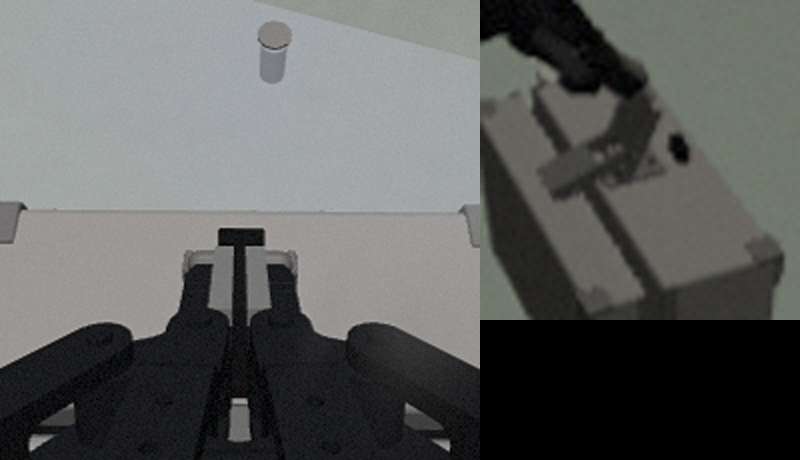

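The fingers are on the lever's roll, about (240,262) in the crop. The lever is leaning at about 1.2 and the claw still spans to the keeper. I'll keep swinging.

apply_moves(series="0.19 0 0.23 0 -0.023 0 1;0.19 0 0.23 0 -0.023 0 1;0.18 0 0.24 0 -0.023 0 1;0.18 0 0.24 0 -0.023 0 1;0.17 0 0.25 0 -0.023 0 1;0.16 0 0.25 0 -0.023 0 1;0.15 0 0.25 0 -0.023 0 1;0.15 0 0.26 0 -0.023 0 1;0 0 0 0 0 0 1;0 0 0 0 0 0 1")

```text
clock: 32.87
eef_pos: [524.9, -58.9, 258.9]
tcp_rot: [-3.134, -0.554, 0.341]
contact_force: [-0.9, -3.7, 4.4]
opening: -0.001
```

```bash
python3 - <<'E'
from h import *
where()
E
```

```text
t 32.8667 case [ 23.81   0.34 210.94] zax [ 0.53  0.01 -0.85] yax [ 0.01 -1.   -0.01] F [-2.12 -3.18  4.35] op -0.001
q [-0.32  0.01  2.15  0.61  0.61  0.47]
```

apply_moves(series="0.12 0 0.27 0 -0.023 0 1;0.12 0 0.27 0 -0.023 0 1;0.11 0 0.27 0 -0.023 0 1;0.1 0 0.27 0 -0.023 0 1;0.1 0 0.27 0 -0.023 0 1;0.09 0 0.27 0 -0.023 0 1;0.08 0 0.27 0 -0.023 0 1;0.07 0 0.27 0 -0.023 0 1;0 0 0 0 0 0 1;0 0 0 0 0 0 1")

```text
clock: 33.7
eef_pos: [540.5, -52.9, 243.3]
tcp_rot: [-3.134, -0.37, 0.342]
contact_force: [0.1, -0.5, 4.5]
opening: -0.0
```

```bash
python3 - <<'E'
from h import *
where()
E
```

```text
t 33.7 case [ 40.54   0.88 195.31] zax [ 0.36  0.01 -0.93] yax [ 0.01 -1.   -0.01] F [-0.07 -0.46  4.55] op -0.0
q [-0.22  0.09  2.04  0.31  0.72  0.8 ]
```

apply_moves(series="0.06 0.05 0.27 0 -0.023 0 1;0.05 0 0.27 0 -0.023 0 1;0.05 0 0.27 0 -0.023 0 1;0.04 0 0.27 0 -0.023 0 1;0.03 0 0.27 0 -0.023 0 1;0.03 0 0.2 0 -0.02 0 1;0 0 0 0 0 0 1;0 0 0 0 0 0 1;0 0 0 0 0 0 1;0 0 0 0 0 0 1")

```text
clock: 34.53
eef_pos: [546.7, -50.9, 229.0]
tcp_rot: [-3.134, -0.233, 0.343]
contact_force: [0.4, 1.0, -0.8]
opening: -0.002
```

```bash
python3 - <<'E'
from h import *
where()
E
```

```text
t 34.5333 case [ 47.02   0.7  180.99] zax [ 0.23  0.01 -0.97] yax [ 0.   -1.   -0.01] F [ 0.74  0.82 -0.8 ] op -0.002
q [-0.17  0.16  1.96  0.16  0.83  0.96]
```

apply_moves(series="0.02 0 0.15 0 0 0 1;0.02 0 0.15 0 0 0 1;0.02 0 0.15 0 0 0 1;0 0 0.1 0 0 0 1;0 0 0 0 0 0 1;0 0 0 0 0 0 1;0 0 0 0 0 0 1;0 0 0 0 0 0 1;0 0 0 0 0 0 1;0 0 0 0 0 0 1")

```text
clock: 35.37
eef_pos: [548.6, -50.4, 225.1]
tcp_rot: [-3.135, -0.233, 0.343]
contact_force: [-9.6, -1.8, 16.0]
opening: -0.0
```

```bash
python3 - <<'E'
from h import *
where()
E
```

```text
t 35.3667 case [ 48.98   0.45 177.13] zax [ 0.23  0.01 -0.97] yax [ 0.01 -1.   -0.01] F [-9.67  1.49 16.05] op -0.0
q [-0.16  0.17  1.96  0.16  0.82  0.96]
```

apply_moves(series="-0.05 0 0.02 0 0 0 1;0 0 0.03 0 0 0 1;0 0 0 0 0 0 1;0 0 0 0 0 0 1;0 0 0 0 0 0 1;0 0 0 0 0 0 1;0 0 0 0 0 0 1;0 0 0 0 0 0 1;0 0 0 0 0 0 1;0 0 0 0 0 0 1")

```text
clock: 36.2
eef_pos: [548.7, -50.5, 225.0]
tcp_rot: [-3.135, -0.234, 0.343]
contact_force: [-9.3, -1.1, 20.2]
opening: -0.002
```

```bash
python3 - <<'E'
from h import *
where()
E
```

```text
t 36.2 case [ 48.99   0.39 177.04] zax [ 0.23  0.01 -0.97] yax [ 0.01 -1.   -0.01] F [-9.15  2.03 20.23] op -0.002
q [-0.16  0.17  1.96  0.16  0.82  0.96]
```

apply_moves(series="0 0 -0.2 0 0 0 1;0 0 -0.8 0 0 0 1;-0.5 0 -1.5 0 0 0 1;-1 0 -2 0 0 0 1;-1.5 0 -2 0 0 0 1;-2 0 -2 0 0 0 1;-2 0 -2 0 0.05 0 1;-2 0 -1 0 0.05 0 1;0 0 0 0 0 0 1;0 0 0 0 0 0 1")

```text
clock: 37.03
eef_pos: [440.3, -90.3, 314.2]
tcp_rot: [-3.135, -0.334, 0.34]
contact_force: [0.0, 0.1, 0.7]
opening: -0.004
```

```bash
python3 - <<'E'
from h import *
import cv2
where()
f=r.grab_frame("wrist");g=r.grab_frame("side");cv2.imwrite("pics/side1.png",g);cv2.imwrite("pics/w17.png",np.hstack([cv2.resize(f[80:310,140:380],(480,460),interpolation=2),cv2.copyMakeBorder(cv2.resize(g[120:200,235:315],(320,320),interpolation=2),0,140,0,0,0)]))
E
```

```text
t 37.0333 case [-66.38  -0.99 266.16] zax [ 0.33  0.01 -0.94] yax [ 0.   -1.   -0.01] F [0.06 0.11 0.75] op -0.004
q [-0.36 -0.13  2.08  0.27  0.96  0.74]
```

View pics/w17.png

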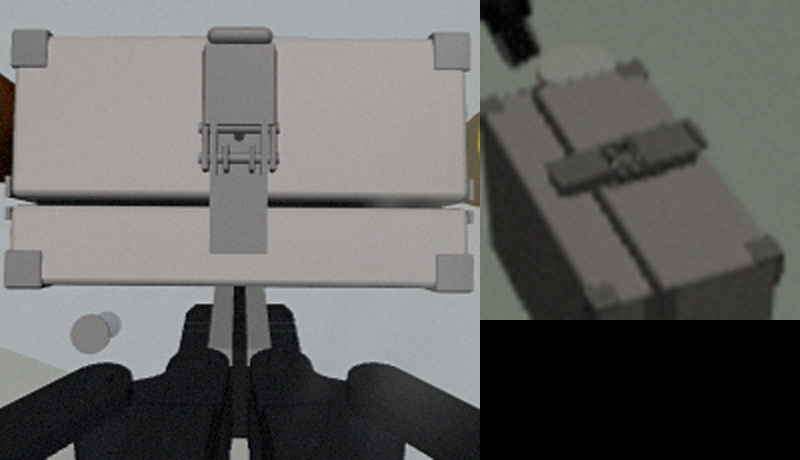

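```bash
python3 ang.py|tail -1; python3 - <<'E'
import sys
from fit import *
q=np.load("q.npy");C["wrist"]=(r.camera_info("wrist")["K"],np.linalg.inv(r.camera_info("wrist")["extrinsics"]))
for a in(0,.1,.2,.3):print(a,proj("wrist",w(q,(55*np.cos(a)-5.5*np.sin(a),0,150+55*np.sin(a)+5.5*np.cos(a))))[0].round(1))
print("lid outer edge standoff/shut/body edge/far",[proj("wrist",w(q,(x,80,140)))[0].round(1).tolist() for x in(-66,-58,-17,62)])
f=r.grab_frame("wrist");p=cv2.cvtColor(f,6)[:,160:200].mean(1);print([(i,int(p[i])) for i in range(90,110)],[(i,int(p[i])) for i in range(172,230)])
# loose things: before/after difference in the top view
b=cv2.imread("pics/top0.png");t=r.grab_frame("top");cv2.imwrite("pics/top1.png",t)
for n,(x0,x1,y0,y1) in dict(jar=(175,203,168,205),cup=(297,326,135,170),tray=(352,405,126,194)).items():
    print(n,cv2.absdiff(b,t)[y0:y1,x0:x1].mean().round(2),cv2.phaseCorrelate(np.float32(cv2.cvtColor(b[y0:y1,x0:x1],6)),np.float32(cv2.cvtColor(t[y0:y1,x0:x1],6))))
E
```

```text
lid edge -66 [[259.4, 231.6], [259.4, 231.5], [259.6, 180.1], [259.6, 189.5], [260.0, 99.3]]
0 [259.9 100.4]
0.1 [259.9  99.1]
0.2 [259.8  98.3]
0.3 [259.8  98.2]
lid outer edge standoff/shut/body edge/far [[175.2, 231.2], [175.4, 222.7], [176.3, 179.8], [178.1, 99.1]]
[(90, 170), (91, 170), (92, 170), (93, 170), (94, 170), (95, 169), (96, 164), (97, 161), (98, 159), (99, 140), (100, 150), (101, 155), (102, 156), (103, 156), (104, 156), (105, 157), (106, 157), (107, 156), (108, 157), (109, 156)] [(172, 161), (173, 161), (174, 162), (175, 164), (176, 145), (177, 124), (178, 104), (179, 75), (180, 47), (181, 22), (182, 18), (183, 15), (184, 124), (185, 158), (186, 158), (187, 162), (188, 162), (189, 162), (190, 161), (191, 162), (192, 162), (193, 162), (194, 162), (195, 161), (196, 161), (197, 162), (198, 161), (199, 162), (200, 162), (201, 161), (202, 161), (203, 161), (204, 162), (205, 162), (206, 161), (207, 160), (208, 160), (209, 160), (210, 160), (211, 160), (212, 160), (213, 160), (214, 160), (215, 160), (216, 160), (217, 160), (218, 160), (219, 162), (220, 153), (221, 129), (222, 105), (223, 67), (224, 153), (225, 169), (226, 172), (227, 170), (228, 171), (229, 171)]
jar 2.98 ((0.06519579830757039, 0.07861095689722575), 0.9967923468351364)
cup 3.34 ((0.04935156712957678, -0.023695963353240757), 1.0082114630275303)
tray 2.82 ((-0.019261613481898365, -0.06876698507166168), 0.9762888246602973)
```

```bash
python3 -c "
from rig import r
print(r.sense()['clock'],r.sign_off())"
```

```text
the job is handed in; nothing more can be done
37.2333 None
```

The latch is shut: the claw is hooked over the keeper, and the lever is over centre and pressed down to its stop. I handed the job in at 37.2 s of 64 s with the gripper clear of everything.

**How it went:** I pinched the claw, pulled the lever to its open stop (1.62) and lowered the claw over the keeper. I then drew it taut until the lid visibly moved and the lever stood near 1.4. The closed fingertips then swung the lever over. The readings between moves were 5 to 7 N during the swing and 22 N at the final press; the force between readings was not seen.

**Last checks:**
- **Lid:** its outer edge is at image row 222–223. A fully shut lid would be at 222.7 and a standing-off lid at 231, so it has been drawn in.
- **Lever:** it looks flat in both views. It stopped firmly, giving only about 0.1 mm for the last 4 N, but the camera cannot tell lever angle 0 from 0.1.
- **Jar, cup and tray:** they shifted less than 0.1 px in the top view, so they have not moved.

**What disagreed or went wrong:**
- **Claw angle:** image readings put the claw at about -0.25 when seated, against the expected -0.35. I took the lid being drawn in as proof that it was hooked.
- **Lowering the claw:** the first grip slipped. On the second the fingertips came down, apparently on the lid, with about 31 N before I backed off and regripped.
- **Picture budget:** I viewed 16 pictures, six over the 10 allowed.

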